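Clear the lab bench: vials, stopper and T-track probe holder back to their trays

TASK

Clear up after the experiment: stand both amber vials in the green tray, the red rubber stopper in the yellow tray, and the probe holder in the blue tray, everything upright as it stands now and inside its tray. The holder is captive in the aluminium T-track: slide it to the track's open end, where it can be lifted off. The vials are glass, so set them down rather than drop them, and do not disturb the blue gas meter or the conical flask.

Things in the scene. Friction and masses are not known exactly. Their poses are not given: they have to be found in the camera images.
- white_vial_mid (a point): White-capped amber glass vial, upright round cylinder 28 diameter x 70 tall (cap the top 14, same diameter), about 45 g, pale blank band. Starts standing on the grey mat. Point: its centre, half-way up (35 above its foot); z up its axis. Goes to the green tray.
- blue_vial_mid (a point): Blue-capped amber glass vial, upright round cylinder 28 diameter x 70 tall (cap the top 14, same diameter), about 45 g, pale blank band. Starts standing on the grey mat. Point: its centre, half-way up (35 above its foot); z up its axis. Goes to the green tray.
- stopper_mid (a point): Brick-red rubber stopper, round taper 40 tall, 33 diameter at the foot, 38 at the top, about 50 g. Starts narrow end down on the grey mat (120 x 250, 4 thick), where it and the vials stand in a row roughly along world y, in random order, 60 to 110 apart. Point: its centre, 20 above its foot; z up its axis. Goes to the yellow tray.
- holder_post (a point): Probe holder, 150 g: steel T foot 32 x 36 (track x, y) x 5 in the track, black body 32 x 34 from 16 to 30 above the foot's underside, then a square brass post 20 x 20 to grip, top at 74 (black disc 3 more). Point: mid-post, 52 above the foot's underside; x, y square to the post, z up. Starts 58 above the bench; slides freely along the track with 4 play each side, 3 in height. Goes to the blue tray.
- track: Aluminium T-track fixed to the bench, 260 (its y) x 52 x 18 high. Origin: centre of underside. Lips (slot 20 wide) hold the holder's foot from y = -55 to the dark end block at +130. From -55 to the open end at -130 only a flat floor, 6 high: a holder with its point at y = -80 to -110 stands there free of the lips and lifts straight up. It starts at y = 0 to +90.
- green_tray: Green tray, open-topped and fixed to the bench, 110 (its x) x 140 (its y) x 16 high over all, walls and floor 4 thick. Origin: centre of its underside on the bench (inner floor 4 above). For both vials: side by side along its y there is room for both.
- yellow_tray: Yellow tray, open-topped and fixed to the bench, 110 (its x) x 140 (its y) x 16 high over all, walls and floor 4 thick. Origin: centre of its underside on the bench (inner floor 4 above). For the stopper.
- blue_tray: Blue tray, open-topped and fixed to the bench, 110 (its x) x 140 (its y) x 16 high over all, walls and floor 4 thick. Origin: centre of its underside on the bench (inner floor 4 above). For the probe holder.
- meter: Bystander: blue hand-held gas meter lying flat, 150 x 72 x 30 high, loose, at the left side of the work (+y). Origin: centre of its underside; x along its length. Leave it alone.
- flask: Bystander: stoppered conical flask of clear glass, 76 diameter at the foot, 114 tall, loose, at the right side of the work (-y). Origin: centre of its underside. Leave it alone.
Things that resemble listed ones, but are neither listed nor needed, are in the scene too. There is more than one size of the part that bears holder_post; the job needs the smallest.

How it is judged:
At the end, for the whole second after the job is handed in: Both vials stand in the green tray, the stopper in the yellow tray and the probe holder in the blue tray: each point within 42 mm (tray x) and 57 mm (tray y) of its tray's centre, resting on the tray floor (height within 6 mm), upright within 0.2 rad, released and at rest (x of white_vial_mid in the frame of green_tray between -0.042 and 0.042 m and y of white_vial_mid in the frame of green_tray between -0.057 and 0.057 m and z of white_vial_mid in the frame of green_tray between 0.033 and 0.045 m and angle between each of white_vial_mid, blue_vial_mid, stopper_mid, holder_post's own z axis and vertical below 0.2 rad and linear speed of each of white_vial, blue_vial, stopper, holder below 0.02 m/s and angular speed of each of white_vial, blue_vial, stopper, holder below 0.2 rad/s and x of blue_vial_mid in the frame of green_tray between -0.042 and 0.042 m and y of blue_vial_mid in the frame of green_tray between -0.057 and 0.057 m and z of blue_vial_mid in the frame of green_tray between 0.033 and 0.045 m and x of stopper_mid in the frame of yellow_tray between -0.042 and 0.042 m and y of stopper_mid in the frame of yellow_tray between -0.057 and 0.057 m and z of stopper_mid in the frame of yellow_tray between 0.018 and 0.03 m and x of holder_post in the frame of blue_tray between -0.042 and 0.042 m and y of holder_post in the frame of blue_tray between -0.057 and 0.057 m and z of holder_post in the frame of blue_tray between 0.05 and 0.062 m); the robot touches nothing.
It fails at once if a glass vial is dropped or knocked flying (out of the fingers and faster than 0.6 m/s) ((contact force between the fingers and white_vial below 0.05 N and linear speed of white_vial above 0.6 m/s) or (contact force between the fingers and blue_vial below 0.05 N and linear speed of blue_vial above 0.6 m/s)).
It fails at once if the gas meter or the flask is moved more than 25 mm (distance of any of meter, flask from where it was at the start of the episode above 0.025 m).
It also fails if it takes over 115 s, if anything falls off the work surface, if the arm or the gripper's body presses on something with over 40 N, if the wrist force passes 120 N, or if a joint passes its speed limit or range.

ROBOT

A 6-joint arm with a two-finger parallel gripper is mounted at the origin on the work surface. World frame = base frame: x ahead of the robot, y to its left, z up, the work surface at z = 0. Lengths are in m, angles in rad, forces in N, time in s.
With the tool pointing down it reaches from about 0.35 to 0.85 m from the base axis. Payload 8.1 kg.
Tool frame: the origin (TCP) lies where the fingers leave the gripper's body, on its centre line; the fingertips stand 84 mm ahead of it and the grasp point (between the pads) lies 65 mm ahead of it; z points along the fingers, y is the direction in which the jaws open and shut (so a half turn about z gives the same grasp; the last joint's range is limited). The gripper opens to 93 mm and grips with 3 to 60 N. Pads are 15 mm wide; open, the fingers measure 128 mm over their backs; the gripper's body (75 mm by 188 mm) begins 65 mm behind the grasp point.
Start: joints at [1.021, 0.13, 1.488, -0, 1.523, -0.085], TCP at [0.269, 0.536, 0.303] pointing down, gripper open.
Joint ranges: [-2.96, 2.96], [-0.89, 2.26], [0.02, 2.5], [-1.34, 4.48], [0, 2.73], [-2.66, 2.66]. Speed limits (rad/s): [2.39, 2.39, 2.79, 3.14, 3.14, 3.14].

INTERFACE

Orientations are given as a 3x3 rotation matrix whose columns are the frame's x, y, z axes.
In Python, from plant import * gives the robot as it stands.
- The arm moves only by the shell command python3 -m handwheel 'ROWS' [FORCE]. ROWS is JSON, a list of rows, each an object of numbers: "fingers": the closure, from 0 (fully open) to 1 (shut); "x", "y", "z": the shift along the tool's x, y, z in units of 25 mm (1.0 is 25 mm); "wx", "wy", "wz": the turn, a rotation vector about the tool's x, y, z in units of 5 degrees (1.0 is 5 degrees). A call has 1 to 10 rows; each row shifts and turns the commanded pose from where the row before left it, along the tool's axes as they then stand; what a row does not reach is not made up. A row lasts 1/12 s, in which the tool goes at most 41.7 mm and 7.16 degrees, less where a joint would pass 70% of its speed; a pose out of reach is approached as far as the arm can. A call is refused whole if a number of a shift passes 1 or a number of a turn 1, either way. A call with a gripper value outside its range is refused whole. The fingers move at their own pace and stop on an object; FORCE is the grip in N (left out, the last holds). Time passes only in rows, so rows that do not move let the fingers close. It gives the time, the measured TCP pose, the force and the opening at its end, in the units of the state.
- get_state(): the state, without advancing time (a new reading comes with each control period).
- snapshot(name): name is "side" or "top" or "wrist"; returns (picture, depth): 420x560x3 uint8, red, green, blue; 420x560 float32, m along the optical axis (not along the pixel's ray), 0 where there is no reading.
- camera_model(name): a dict with "mtx" (3x3 intrinsics, pixels), "k1" (the pictures are not rectified: a ray, as slopes to the right and down, at radius r is drawn at 1 + k1 r^2 times it, then the intrinsics apply), "rvec" (rotation vector, rad) and "tvec" (3), from world to camera coordinates, as OpenCV has them. Camera axes: x right, y down, z forward; pixel columns grow to the right and rows downward; lengths in m; the calibration is good to about 2 mm. A picture is of the moment at which its call begins: read the wrist's pose just before it. camera_model takes no time and is no camera call; for the wrist camera it gives the pose at the moment of the call.
- hand_in(): hands the job in, once; it reports no verdict.
Trained networks look in the newest picture that a camera, given by its name, has taken for a name from the list of things; names that differ only in an ending like _2 or _b are one class to them, and where a whole thing is asked for, a point or a joint stands for the part that bears it (a point fixed in the world has none). Each returns a list of dicts, best first, with "score" (0 to 1); they miss things now and then, are a little off and sometimes report something else, mostly with a low value. They report only what shows in the picture. A call takes as long as a camera call. They do not tell look-alikes from the thing itself.
- regions_of(camera, query): "region" (420x560 bool, what is visible of it) and "pixel" ([row, column] in pixels, amid what is visible of it).
The state is a dict: "time": time; "qpos": joint angles; "joint_vel": joint speeds; "effort": joint torques, N m; "ee_pos": TCP position; "tcp_rot": TCP orientation; "contact_force": force on the tool from outside, world axes, zero at the start; "ft_torque": the same for the moment, N m; "opening": finger opening in m.
Only numpy, scipy, OpenCV 4.12 (cv2) and the standard library are available. Lean on these libraries where they do the work, as an engineer would, in place of code of your own. Each camera call takes 0.05 s, during which the arm holds its last target.

## Working session

There is one attempt and no reset: what is moved stays moved. The work goes in short steps, Python scripts to look and compute and a shell command to move; the robot and the scene stay as the last step left them, time stands still between calls to the robot, and variables do not carry over. Pictures are saved under pics/ and viewed, and the job is handed in when it is done.

```bash
ls; mkdir -p pics; cat > h.py <<'E'
from plant import *
import numpy as np, cv2
def save(name,fn):
    p,d=snapshot(name); cv2.imwrite(fn,cv2.cvtColor(p,cv2.COLOR_RGB2BGR)); return p,d
def back(cm,rc,depth):
    K=np.array(cm["mtx"]);R,_=cv2.Rodrigues(np.array(cm["rvec"],float));t=np.array(cm["tvec"],float).ravel()
    px=np.array([[ [float(c),float(r)] for r,c in rc]])
    xd=(px[0]-[K[0,2],K[1,2]])/[K[0,0],K[1,1]]
    x=xd.copy()
    for _ in range(20): x=xd/(1+cm["k1"]*(x**2).sum(1,keepdims=True))
    P=np.c_[x,np.ones(len(x))]*np.asarray(depth).reshape(-1,1)
    return (P-t)@R
def ray(cm,rc,z):
    K=0;a=back(cm,[rc],[0.0])[0];b=back(cm,[rc],[1.0])[0];s=(z-a[2])/(b[2]-a[2]);return a+s*(b-a)
def proj(cm,P):
    K=np.array(cm["mtx"]);R,_=cv2.Rodrigues(np.array(cm["rvec"],float));t=np.array(cm["tvec"],float).ravel()
    X=np.asarray(P)@R.T+t; x=X[:,:2]/X[:,2:]; x=x*(1+cm["k1"]*(x**2).sum(1,keepdims=True))
    return x*[K[0,0],K[1,1]]+[K[0,2],K[1,2]]
E
python3 - <<'E'
from h import *
for n in("top","side","wrist"):
    p,d=save(n,f"pics/a_{n}.png"); cm=camera_model(n); print(n,d.min(),d.max(),(d==0).mean(),cm)
s=get_state();print(s)
E
```

```text
pics
top 0.0 2.5135574 0.003869047619047619 {'mtx': array([[503.32360565,   0.        , 278.03196338],
       [  0.        , 503.32360565, 210.25967838],
       [  0.        ,   0.        ,   1.        ]]), 'k1': -0.08928088857699037, 'rvec': array([ 2.18091915, -2.11930669,  0.11155476]), 'tvec': array([-0.0041307 ,  0.48746213,  1.54098371])}
side 0.0 3.7950618 0.004102891156462585 {'mtx': array([[437.08957994,   0.        , 287.49468801],
       [  0.        , 437.08957994, 206.34458516],
       [  0.        ,   0.        ,   1.        ]]), 'k1': 0.014553168273388619, 'rvec': array([ 2.04453518, -0.51422984,  0.33337303]), 'tvec': array([-0.40476546,  0.16543681,  1.18232903])}
wrist 0.0 0.48278633 0.003864795918367347 {'mtx': array([[355.5331668 ,   0.        , 279.74601417],
       [  0.        , 355.5331668 , 208.52400376],
       [  0.        ,   0.        ,   1.        ]]), 'k1': -0.0833779124434834, 'rvec': array([-2.46734956, -1.52194849, -0.21052261]), 'tvec': array([-0.60030414, -0.02985492,  0.38975054])}
{'time': 0.15, 'qpos': array([ 1.02060870e+00,  1.31022492e-01,  1.48903466e+00,  1.61854254e-05,
        1.52300412e+00, -8.53945584e-02]), 'joint_vel': array([ 0.00041811, -0.00160016, -0.00434373,  0.00065959, -0.00015554,
        0.00121866]), 'effort': array([ 1.32657457e-03, -5.60475326e+01, -4.92333198e+01,  7.69251958e-02,
        3.04976176e-02, -3.67925850e-05]), 'ee_pos': array([0.268746  , 0.53608578, 0.30190451]), 'tcp_rot': array([[-8.93913931e-01,  4.48237965e-01, -7.81639519e-04],
       [ 4.48238624e-01,  8.93913077e-01, -1.24342881e-03],
       [ 1.41365789e-04, -1.46187936e-03, -9.99998921e-01]]), 'contact_force': array([-0.71668193,  0.34719823, -0.72425398]), 'ft_torque': array([0.02062756, 0.02660563, 0.03314907]), 'opening': 0.09291176941090022}
```

View pics/a_top.png

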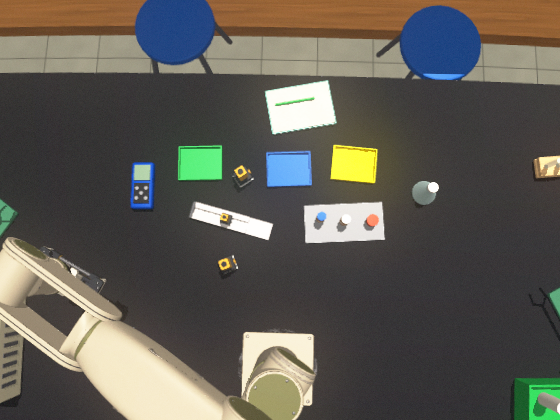

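View pics/a_side.png

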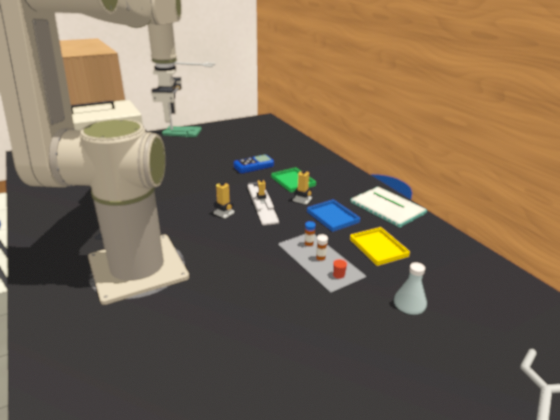

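View pics/a_wrist.png

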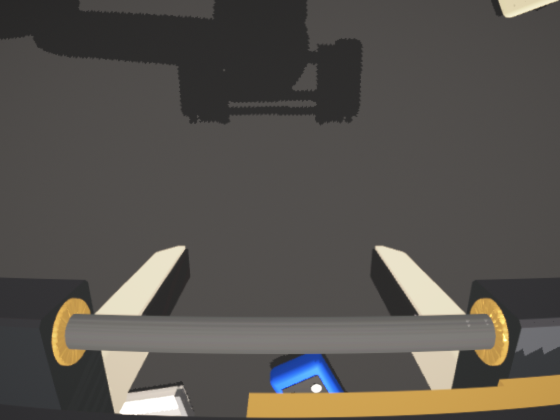

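The top view shows, by (col,row):
- Holder candidates: one in the track at (226,218), and loose larger ones at (243,174) and (228,264).
- Vials: blue cap at (321,216), white cap at (346,219). Stopper: (372,220).
- Trays: green (200,163), blue (289,169), yellow (354,164).
- Bystanders: flask (425,192), meter (143,186).

The holder in the track looks the smallest, and it is the captive one. I'll measure next and check it in a crop.

```bash
cat > m.py <<'E'
from h import *
import sys
p,d=save("top","pics/b_top.png"); cm=camera_model("top")
cv2.imwrite("pics/b_crop.png",cv2.resize(cv2.cvtColor(p[130:285,120:440],cv2.COLOR_RGB2BGR),None,fx=2.5,fy=2.5,interpolation=cv2.INTER_CUBIC))
for q in ["white_vial_mid","blue_vial_mid","stopper_mid","holder_post","track","green_tray","yellow_tray","blue_tray","meter","flask"]:
    for r in regions_of("top",q)[:4]:
        m=r["region"]; rc=np.argwhere(m); dd=d[m]; ok=dd>0
        P=back(cm,rc[ok],dd[ok]); hi=np.percentile(P[:,2],97); T=P[P[:,2]>hi-0.012]
        rect=cv2.minAreaRect((P[:,:2]*1000).astype(np.float32))
        print(q,round(r["score"],2),np.round(r["pixel"]),len(rc),"zmax",round(hi,3),"top",np.round((T.min(0)+T.max(0))/2,3)[:2],np.round(np.median(T,0)[:2],3),"rect",np.round(rect[0],0),np.round(rect[1],0),round(rect[2],1))
E
python3 m.py
```

```text
stopper_mid 0.68 [221. 372.] 129 zmax 0.049 top [ 0.465 -0.282] [ 0.464 -0.281] rect [ 464. -281.] [36. 38.] 16.6
stopper_mid 0.22 [163. 350.] 1539 zmax 0.019 top [ 0.645 -0.227] [ 0.646 -0.225] rect [ 646. -226.] [145. 113.] 85.8
holder_post 0.78 [264. 228.] 217 zmax 0.11 top [0.313 0.163] [0.315 0.163] rect [315. 160.] [44. 49.] 22.0
holder_post 0.75 [174. 244.] 271 zmax 0.11 top [0.592 0.125] [0.593 0.124] rect [597. 127.] [55. 51.] 34.5
holder_post 0.49 [221. 228.] 114 zmax 0.084 top [0.456 0.17 ] [0.456 0.171] rect [456. 170.] [31. 31.] 75.2
track 0.86 [221. 234.] 1237 zmax 0.024 top [0.455 0.165] [0.462 0.201] rect [455. 162.] [265.  54.] 75.6
green_tray 0.74 [164. 202.] 1529 zmax 0.018 top [0.636 0.266] [0.634 0.266] rect [636. 265.] [111. 145.] 2.0
yellow_tray 0.57 [164. 353.] 1537 zmax 0.019 top [ 0.647 -0.227] [ 0.644 -0.222] rect [ 649. -229.] [147. 118.] 85.4
blue_tray 0.88 [171. 292.] 1512 zmax 0.018 top [ 0.624 -0.02 ] [ 0.624 -0.023] rect [625. -20.] [114. 140.] 3.5
meter 0.57 [184. 142.] 1094 zmax 0.037 top [0.557 0.445] [0.557 0.445] rect [561. 449.] [165.  78.] 2.4
flask 0.81 [190. 426.] 508 zmax 0.117 top [ 0.56  -0.452] [ 0.56 -0.45] rect [ 565. -455.] [76. 88.] 64.6
```

View pics/b_crop.png

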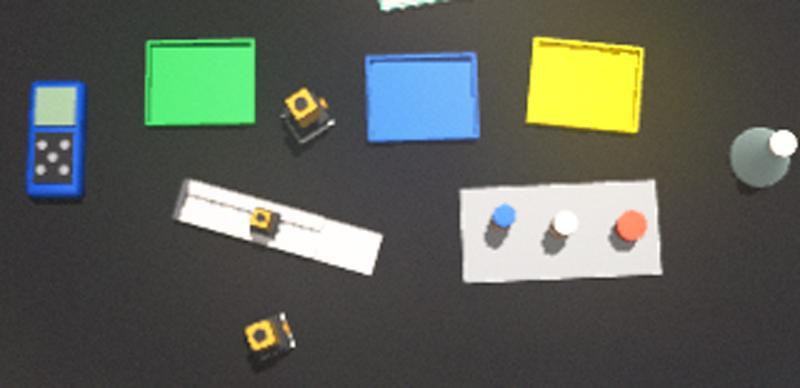

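The holder in the track is confirmed as the smallest: its top is at 0.084, against 0.110 for the loose ones. Next I'll work out the vial caps and the holder path.

```bash
cat > go.py <<'E'
# usage: go.py gx gy gz [yaw_deg of tool y]  -> tool-axis delta in units for grasp point
from h import *
import sys
s=get_state();R=np.array(s["tcp_rot"]);g=np.array(s["ee_pos"])+R[:,2]*0.065
a=[float(v) for v in sys.argv[1:]]
ang=np.degrees(np.arctan2(R[1,1],R[0,1]))
print("t",s["time"],"grasp",np.round(g,4),"yang",round(ang,2),"open",round(s["opening"],4),"F",np.round(s["contact_force"],1),"tilt",np.round(R[:2,2],4))
if len(a)>=3:
    Rn=R
    if len(a)>3:
        d=(a[3]-ang+90)%180-90
        th=np.radians(d);Rn=np.array([[np.cos(th),-np.sin(th),0],[np.sin(th),np.cos(th),0],[0,0,1]])@R
        print("wz units",round(-d/5,3))
    print("delta tool units (after turn)",np.round(Rn.T@(np.array(a[:3])-g)/0.025,3))
E
python3 - <<'E'
from h import *
cm=camera_model("top")
print(ray(cm,(216,321.2),.074),ray(cm,(219.2,346),.074),ray(cm,(220.5,372),.044))
E
python3 go.py 0.456 0.171 0.16 75.6
```

```text
[ 0.46810443 -0.12212448  0.074     ] [ 0.46044349 -0.19730529  0.074     ] [ 0.46184483 -0.28117507  0.044     ]
t 0.7 grasp [0.269  0.5364 0.2378] yang 63.37 open 0.0931 F [-0.9 -0.  -0.3] tilt [0.0001 0.0001]
wz units -2.446
delta tool units (after turn) [-10.881 -12.295   3.112]
```

```bash
python3 -m handwheel '[{"wz":-0.8},{"wz":-0.8},{"wz":-0.85},{"x":-0.85,"y":-1},{"x":-0.85,"y":-1},{"x":-0.85,"y":-1},{"x":-0.85,"y":-1},{"x":-0.85,"y":-1},{"x":-0.85,"y":-1},{"x":-0.85,"y":-1}]' 20
python3 -m handwheel '[{"x":-0.9,"y":-1},{"x":-0.9,"y":-1},{"x":-0.9,"y":-1},{"x":-0.9,"y":-1},{"x":-0.9,"y":-1},{"z":0.5},{"z":0.5},{}]'
python3 go.py 0.456 0.171 0.16 75.6
python3 - <<'E'
from h import *
cm=camera_model("wrist");p,d=save("wrist","pics/c_w.png")
print(np.round(proj(cm,[[.456,.171,.08],[.456,.171,.0]]),0))
E
```

```text
t 0.7 grasp [0.269  0.5364 0.2378] yang 63.37 open 0.0931 F [-0.9 -0.  -0.3] tilt [0.0001 0.0001]
wz units -2.446
delta tool units (after turn) [-10.881 -12.295   3.112]
[[ 82. 460.]
 [109. 411.]]schema error: expected keys fingers, x, y, z, wx, wy, wz
schema error: expected keys fingers, x, y, z, wx, wy, wz
```

View pics/c_w.png

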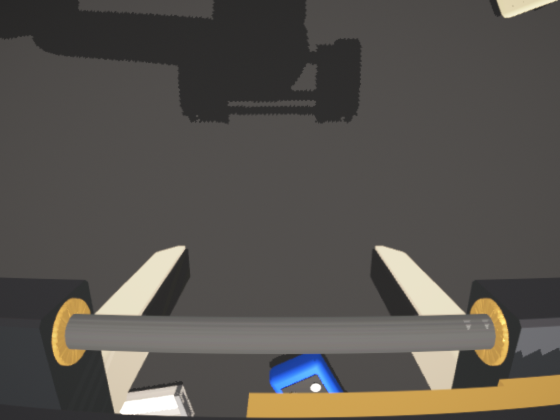

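The arm hasn't moved: every row needs all seven keys, so I'll write the rows out in full.

```bash
python3 -m handwheel '[{"fingers":0,"x":0,"y":0,"z":0,"wx":0,"wy":0,"wz":-0.8},{"fingers":0,"x":0,"y":0,"z":0,"wx":0,"wy":0,"wz":-0.8},{"fingers":0,"x":0,"y":0,"z":0,"wx":0,"wy":0,"wz":-0.85},{"fingers":0,"x":-0.85,"y":-1,"z":0,"wx":0,"wy":0,"wz":0},{"fingers":0,"x":-0.85,"y":-1,"z":0,"wx":0,"wy":0,"wz":0},{"fingers":0,"x":-0.85,"y":-1,"z":0,"wx":0,"wy":0,"wz":0},{"fingers":0,"x":-0.85,"y":-1,"z":0,"wx":0,"wy":0,"wz":0},{"fingers":0,"x":-0.85,"y":-1,"z":0,"wx":0,"wy":0,"wz":0},{"fingers":0,"x":-0.85,"y":-1,"z":0,"wx":0,"wy":0,"wz":0},{"fingers":0,"x":-0.85,"y":-1,"z":0,"wx":0,"wy":0,"wz":0}]' 20
python3 go.py 0.456 0.171 0.16 75.6
```

```text
time: 1.58
ee_pos: [0.3699, 0.3285, 0.3029]
tcp_rot: [[-0.969, 0.248, 0.0], [0.248, 0.969, 0.0], [-0.0, 0.0, -1.0]]
contact_force: [1.4, -0.5, -1.0]
opening: 0.093
t 1.5833 grasp [0.37   0.3285 0.2379] yang 75.64 open 0.093 F [ 1.4 -0.5 -1. ] tilt [0.0004 0.0003]
wz units 0.007
delta tool units (after turn) [-4.899 -5.247  3.117]
```

```bash
python3 -m handwheel '[{"fingers":0,"x":-0.85,"y":-0.9,"z":0,"wx":0,"wy":0,"wz":0},{"fingers":0,"x":-0.85,"y":-0.9,"z":0,"wx":0,"wy":0,"wz":0},{"fingers":0,"x":-0.85,"y":-0.9,"z":0,"wx":0,"wy":0,"wz":0},{"fingers":0,"x":-0.85,"y":-0.9,"z":0,"wx":0,"wy":0,"wz":0},{"fingers":0,"x":-0.8,"y":-0.9,"z":0,"wx":0,"wy":0,"wz":0},{"fingers":0,"x":0,"y":0,"z":0,"wx":0,"wy":0,"wz":0},{"fingers":0,"x":0,"y":0,"z":0,"wx":0,"wy":0,"wz":0}]'
python3 go.py 0.456 0.171 0.16 75.6
python3 - <<'E'
from h import *
cm=camera_model("wrist");p,d=save("wrist","pics/c_w2.png")
print(np.round(proj(cm,[[.456,.171,.083],[.456,.171,.01]]),0))
E
```

```text
time: 2.17
ee_pos: [0.4439, 0.1937, 0.3029]
tcp_rot: [[-0.968, 0.252, 0.0], [0.252, 0.968, 0.0], [-0.0, 0.0, -1.0]]
contact_force: [0.5, -0.1, -0.5]
opening: 0.0931
t 2.1667 grasp [0.4439 0.1937 0.2379] yang 75.43 open 0.0931 F [ 0.5 -0.1 -0.5] tilt [0.0002 0.0002]
wz units -0.033
delta tool units (after turn) [-0.695 -0.759  3.115]
[[257. 218.]
 [261. 198.]]
```

View pics/c_w2.png

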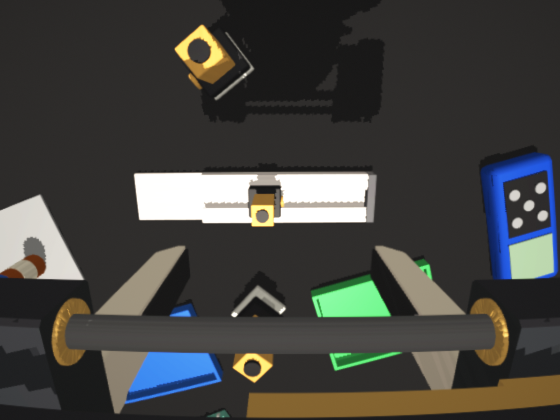

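The wrist view shows the track running horizontally, so the yaw is right. The small holder's disc is at (262,216), and the decoys are at (199,50) and (252,368).

```bash

python3 - <<'E'
from h import *
cm=camera_model("wrist");p,d=snapshot("wrist")
print(ray(cm,(216,262),.083))
a=[ray(cm,rc,.018) for rc in [(173,204),(174,368),(222,203),(222,368)]]
print(np.round(a,4)); b=np.array(a); v=(b[1]-b[0]+b[3]-b[2])
print(np.degrees(np.arctan2(v[1],v[0])))
print([np.round(ray(cm,rc,.006),4) for rc in [(174,136),(220,139)]])
cv2.imwrite("pics/c_w3.png",cv2.resize(cv2.cvtColor(p[150:250,120:400],cv2.COLOR_RGB2BGR),None,fx=2.8,fy=2.8,interpolation=cv2.INTER_CUBIC))
E
python3 go.py 0.457 0.170 0.12 75.4
```

```text
[0.45454864 0.17690888 0.083     ]
[[0.4125 0.1224 0.018 ]
 [0.4565 0.2881 0.018 ]
 [0.4635 0.1049 0.018 ]
 [0.5085 0.2783 0.018 ]]
75.29977969028302
[array([0.3958, 0.0466, 0.006 ]), array([0.4461, 0.0312, 0.006 ])]
t 2.2667 grasp [0.4431 0.1953 0.2378] yang 75.6 open 0.0929 F [ 0.4 -0.4 -0.2] tilt [-0.0001  0.0005]
wz units 0.04
delta tool units (after turn) [-0.794 -0.84   4.711]
```

View pics/c_w3.png

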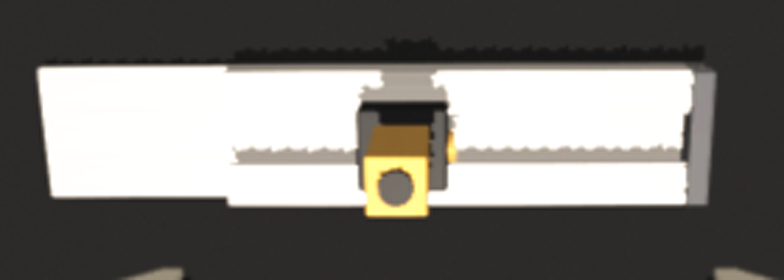

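```bash
python3 -m handwheel '[{"fingers":0,"x":-0.7,"y":-0.75,"z":0,"wx":0,"wy":0,"wz":0},{"fingers":0,"x":0,"y":0,"z":1,"wx":0,"wy":0,"wz":0},{"fingers":0,"x":0,"y":0,"z":1,"wx":0,"wy":0,"wz":0},{"fingers":0,"x":0,"y":0,"z":1,"wx":0,"wy":0,"wz":0},{"fingers":0,"x":0,"y":0,"z":1,"wx":0,"wy":0,"wz":0},{"fingers":0,"x":0,"y":0,"z":1,"wx":0,"wy":0,"wz":0},{"fingers":0,"x":0,"y":0,"z":1,"wx":0,"wy":0,"wz":0},{"fingers":0,"x":0,"y":0,"z":0.5,"wx":0,"wy":0,"wz":0},{"fingers":0,"x":0,"y":0,"z":0,"wx":0,"wy":0,"wz":0},{"fingers":0,"x":0,"y":0,"z":0,"wx":0,"wy":0,"wz":0}]'
python3 go.py 0.456 0.173 0.064 75.5
python3 - <<'E'
from h import *
p,d=save("wrist","pics/c_w4.png")
E
```

```text
time: 3.1
ee_pos: [0.4547, 0.1733, 0.1398]
tcp_rot: [[-0.969, 0.247, -0.002], [0.247, 0.969, -0.0], [0.002, -0.001, -1.0]]
contact_force: [0.3, 0.0, -0.2]
opening: 0.0929
t 3.1 grasp [0.4545 0.1733 0.0748] yang 75.72 open 0.0929 F [ 0.3  0.  -0.2] tilt [-0.0019 -0.0003]
wz units 0.044
delta tool units (after turn) [-0.06   0.005  0.431]
```

View pics/c_w4.png

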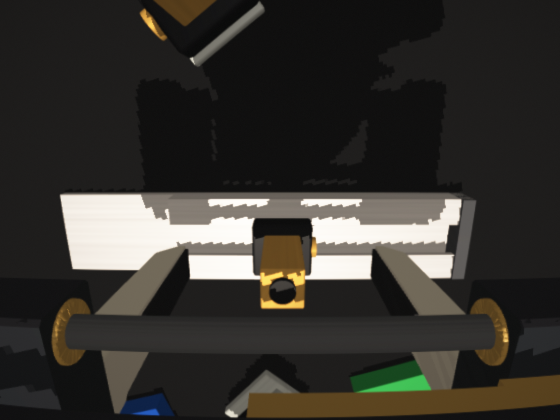

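```bash
python3 - <<'E'
from h import *
cm=camera_model("wrist"); print(ray(cm,(291,282),.083))
E
python3 -m handwheel '[{"fingers":0,"x":0,"y":0,"z":0.4,"wx":0,"wy":0,"wz":0},{"fingers":1,"x":0,"y":0,"z":0,"wx":0,"wy":0,"wz":0},{"fingers":1,"x":0,"y":0,"z":0,"wx":0,"wy":0,"wz":0},{"fingers":1,"x":0,"y":0,"z":0,"wx":0,"wy":0,"wz":0},{"fingers":1,"x":0,"y":0,"z":0,"wx":0,"wy":0,"wz":0},{"fingers":1,"x":0,"y":0,"z":0,"wx":0,"wy":0,"wz":0},{"fingers":1,"x":0,"y":0,"z":0,"wx":0,"wy":0,"wz":0},{"fingers":1,"x":0,"y":0,"z":0,"wx":0,"wy":0,"wz":0},{"fingers":1,"x":0,"y":0,"z":0,"wx":0,"wy":0,"wz":0},{"fingers":1,"x":0,"y":0,"z":0,"wx":0,"wy":0,"wz":0}]' 20
python3 go.py 0.433 0.077 0.065
```

```text
[0.45616319 0.17539289 0.083     ]
time: 3.98
ee_pos: [0.4556, 0.1723, 0.1303]
tcp_rot: [[-0.969, 0.248, -0.0], [0.248, 0.969, -0.0], [0.0, -0.0, -1.0]]
contact_force: [0.9, -0.7, 0.9]
opening: 0.0376
t 3.9833 grasp [0.4556 0.1723 0.0653] yang 75.62 open 0.0376 F [ 0.9 -0.7  0.9] tilt [-0. -0.]
delta tool units (after turn) [-0.071 -3.918  0.01 ]
```

```bash
python3 -m handwheel '[{"fingers":1,"x":0,"y":0,"z":0,"wx":0,"wy":0,"wz":0},{"fingers":1,"x":0,"y":0,"z":0,"wx":0,"wy":0,"wz":0},{"fingers":1,"x":0,"y":0,"z":0,"wx":0,"wy":0,"wz":0},{"fingers":1,"x":0,"y":0,"z":0,"wx":0,"wy":0,"wz":0},{"fingers":1,"x":0,"y":0,"z":0,"wx":0,"wy":0,"wz":0},{"fingers":1,"x":0,"y":-0.3,"z":0,"wx":0,"wy":0,"wz":0},{"fingers":1,"x":0,"y":-0.4,"z":0,"wx":0,"wy":0,"wz":0}]' 20
python3 go.py
```

```text
time: 4.57
ee_pos: [0.451, 0.1552, 0.1301]
tcp_rot: [[-0.969, 0.247, -0.0], [0.247, 0.969, -0.0], [0.0, -0.0, -1.0]]
contact_force: [-0.1, 0.3, -2.0]
opening: 0.0195
t 4.5667 grasp [0.451  0.1552 0.0651] yang 75.68 open 0.0195 F [-0.1  0.3 -2. ] tilt [-0.0003 -0.0001]
```

Gripped: the opening is 19.5 mm and the holder slides freely. I'll go on to the open end.

```bash
python3 -m handwheel '[{"fingers":1,"x":0,"y":-0.5,"z":0,"wx":0,"wy":0,"wz":0},{"fingers":1,"x":0,"y":-0.5,"z":0,"wx":0,"wy":0,"wz":0},{"fingers":1,"x":0,"y":-0.5,"z":0,"wx":0,"wy":0,"wz":0},{"fingers":1,"x":0,"y":-0.5,"z":0,"wx":0,"wy":0,"wz":0},{"fingers":1,"x":0,"y":-0.5,"z":0,"wx":0,"wy":0,"wz":0},{"fingers":1,"x":0,"y":-0.5,"z":0,"wx":0,"wy":0,"wz":0},{"fingers":1,"x":0,"y":-0.4,"z":0,"wx":0,"wy":0,"wz":0},{"fingers":1,"x":0,"y":0,"z":0,"wx":0,"wy":0,"wz":0},{"fingers":1,"x":0,"y":0,"z":0,"wx":0,"wy":0,"wz":0}]'
python3 go.py
python3 - <<'E'
from h import *
p,d=save("wrist","pics/d_w.png");p,d=save("side","pics/d_s.png")
E
```

```text
time: 5.32
ee_pos: [0.4301, 0.0723, 0.1303]
tcp_rot: [[-0.968, 0.25, 0.0], [0.25, 0.968, 0.0], [-0.0, 0.0, -1.0]]
contact_force: [1.0, 0.0, -1.1]
opening: 0.0196
t 5.3167 grasp [0.4301 0.0723 0.0653] yang 75.51 open 0.0196 F [ 1.   0.  -1.1] tilt [0.0004 0.0002]
```

View pics/d_w.png

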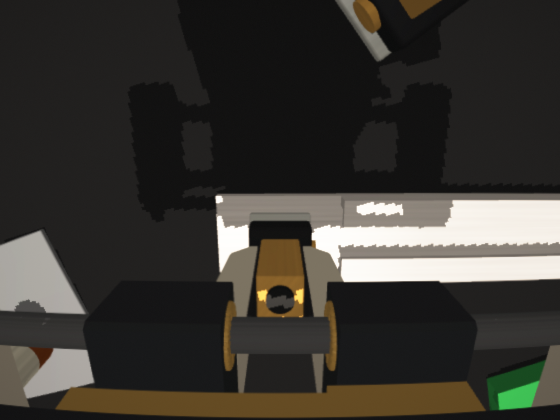

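The holder's body and foot (cols 248-311) are clear of the lips, which start at col 343. Lifting.

```bash
python3 -m handwheel '[{"fingers":1,"x":0,"y":0,"z":-0.4,"wx":0,"wy":0,"wz":0},{"fingers":1,"x":0,"y":0,"z":-0.6,"wx":0,"wy":0,"wz":0},{"fingers":1,"x":0,"y":0,"z":-0.8,"wx":0,"wy":0,"wz":0},{"fingers":1,"x":0,"y":0,"z":-0.8,"wx":0,"wy":0,"wz":0},{"fingers":1,"x":0,"y":0,"z":-0.8,"wx":0,"wy":0,"wz":0},{"fingers":1,"x":0,"y":0,"z":-0.8,"wx":0,"wy":0,"wz":0},{"fingers":1,"x":0,"y":0,"z":0,"wx":0,"wy":0,"wz":0}]'
python3 go.py 0.624 -0.021 0.1
```

```text
time: 6.0
ee_pos: [0.4323, 0.0737, 0.2405]
tcp_rot: [[-0.969, 0.247, 0.007], [0.247, 0.969, 0.0], [-0.007, 0.002, -1.0]]
contact_force: [0.5, 0.6, -0.7]
opening: 0.0198
t 6.0 grasp [0.4328 0.0737 0.1755] yang 75.68 open 0.0198 F [ 0.5  0.6 -0.7] tilt [0.0074 0.0005]
delta tool units (after turn) [-8.325 -1.787  3.073]
```

```bash
python3 -m handwheel '[{"fingers":1,"x":-0.5,"y":-0.2,"z":0,"wx":0,"wy":0,"wz":0},{"fingers":1,"x":-0.9,"y":-0.2,"z":0,"wx":0,"wy":0,"wz":0},{"fingers":1,"x":-0.9,"y":-0.2,"z":0,"wx":0,"wy":0,"wz":0},{"fingers":1,"x":-0.9,"y":-0.2,"z":0,"wx":0,"wy":0,"wz":0},{"fingers":1,"x":-0.9,"y":-0.2,"z":0,"wx":0,"wy":0,"wz":0},{"fingers":1,"x":-0.9,"y":-0.2,"z":0,"wx":0,"wy":0,"wz":0},{"fingers":1,"x":-0.9,"y":-0.2,"z":0,"wx":0,"wy":0,"wz":0},{"fingers":1,"x":-0.9,"y":-0.2,"z":0,"wx":0,"wy":0,"wz":0},{"fingers":1,"x":-0.9,"y":-0.2,"z":0,"wx":0,"wy":0,"wz":0},{"fingers":1,"x":-0.6,"y":0,"z":0,"wx":0,"wy":0,"wz":0}]'
python3 -m handwheel '[{"fingers":1,"x":0,"y":0,"z":0.8,"wx":0,"wy":0,"wz":0},{"fingers":1,"x":0,"y":0,"z":0.8,"wx":0,"wy":0,"wz":0},{"fingers":1,"x":0,"y":0,"z":0.8,"wx":0,"wy":0,"wz":0},{"fingers":1,"x":0,"y":0,"z":0.6,"wx":0,"wy":0,"wz":0},{"fingers":1,"x":0,"y":0,"z":0,"wx":0,"wy":0,"wz":0},{"fingers":1,"x":0,"y":0,"z":0,"wx":0,"wy":0,"wz":0}]'
python3 go.py 0.624 -0.021 0.064
python3 - <<'E'
from h import *
p,d=save("wrist","pics/e_w.png");p,d=save("side","pics/e_s.png")
E
```

```text
time: 6.83
ee_pos: [0.6212, -0.023, 0.234]
tcp_rot: [[-0.969, 0.249, -0.001], [0.249, 0.969, -0.0], [0.001, -0.001, -1.0]]
contact_force: [0.6, 0.2, -2.2]
opening: 0.0199
time: 7.33
ee_pos: [0.619, -0.0215, 0.1585]
tcp_rot: [[-0.969, 0.248, -0.004], [0.248, 0.969, 0.0], [0.004, -0.0, -1.0]]
contact_force: [0.4, -0.5, -1.6]
opening: 0.0201
t 7.3333 grasp [ 0.6187 -0.0215  0.0935] yang 75.65 open 0.0201 F [ 0.4 -0.5 -1.6] tilt [-0.0035  0.0005]
delta tool units (after turn) [-0.204  0.073  1.179]
```

View pics/e_w.png

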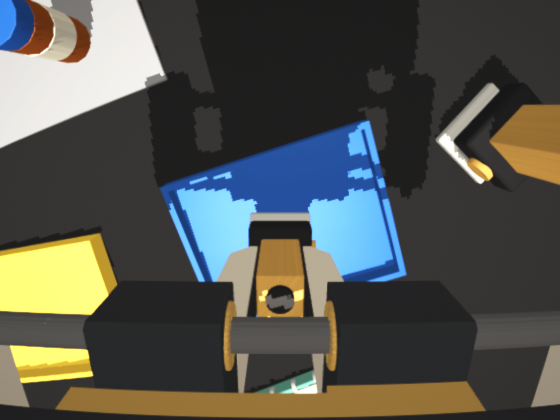

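View pics/e_s.png

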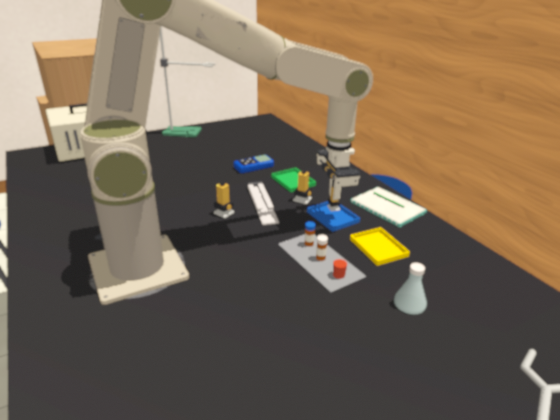

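The holder hangs over the blue tray, still gripped with a 20 mm opening. I'll lower it about 30 mm.

```bash
python3 -m handwheel '[{"fingers":1,"x":-0.1,"y":0,"z":0.4,"wx":0,"wy":0,"wz":0},{"fingers":1,"x":0,"y":0,"z":0.4,"wx":0,"wy":0,"wz":0},{"fingers":1,"x":0,"y":0,"z":0.2,"wx":0,"wy":0,"wz":0},{"fingers":1,"x":0,"y":0,"z":0.1,"wx":0,"wy":0,"wz":0},{"fingers":1,"x":0,"y":0,"z":0,"wx":0,"wy":0,"wz":0},{"fingers":1,"x":0,"y":0,"z":0,"wx":0,"wy":0,"wz":0}]'
python3 go.py 0.624 -0.021 0.0633
```

```text
time: 7.93
ee_pos: [0.6222, -0.0227, 0.1324]
tcp_rot: [[-0.969, 0.248, -0.001], [0.248, 0.969, 0.0], [0.001, -0.0, -1.0]]
contact_force: [-0.1, -0.4, -1.7]
opening: 0.0199
t 7.9333 grasp [ 0.6222 -0.0227  0.0674] yang 75.62 open 0.0199 F [-0.1 -0.4 -1.7] tilt [-0.0007  0.0001]
delta tool units (after turn) [-0.055  0.083  0.165]
```

```bash
python3 -m handwheel '[{"fingers":1,"x":0,"y":0,"z":0.1,"wx":0,"wy":0,"wz":0},{"fingers":1,"x":0,"y":0,"z":0.06,"wx":0,"wy":0,"wz":0},{"fingers":1,"x":0,"y":0,"z":0,"wx":0,"wy":0,"wz":0},{"fingers":1,"x":0,"y":0,"z":0,"wx":0,"wy":0,"wz":0}]'
python3 go.py 0.624 -0.021 0.0633
```

```text
time: 8.27
ee_pos: [0.6224, -0.0227, 0.1288]
tcp_rot: [[-0.969, 0.248, -0.0], [0.248, 0.969, 0.0], [0.0, 0.0, -1.0]]
contact_force: [0.2, -1.1, -2.0]
opening: 0.0201
t 8.2667 grasp [ 0.6224 -0.0227  0.0638] yang 75.62 open 0.0201 F [ 0.2 -1.1 -2. ] tilt [-0.  0.]
delta tool units (after turn) [-0.046  0.082  0.018]
```

Not yet in contact: the force is still the holder's weight. I'll nudge it down in small steps.

```bash
python3 -m handwheel '[{"fingers":1,"x":0,"y":0,"z":0.05,"wx":0,"wy":0,"wz":0},{"fingers":1,"x":0,"y":0,"z":0,"wx":0,"wy":0,"wz":0},{"fingers":1,"x":0,"y":0,"z":0,"wx":0,"wy":0,"wz":0}]'
python3 -m handwheel '[{"fingers":1,"x":0,"y":0,"z":0.05,"wx":0,"wy":0,"wz":0},{"fingers":1,"x":0,"y":0,"z":0,"wx":0,"wy":0,"wz":0},{"fingers":1,"x":0,"y":0,"z":0,"wx":0,"wy":0,"wz":0}]'
```

```text
time: 8.52
ee_pos: [0.6228, -0.0227, 0.128]
tcp_rot: [[-0.969, 0.248, 0.001], [0.248, 0.969, -0.0], [-0.001, 0.0, -1.0]]
contact_force: [0.8, -0.5, 0.2]
opening: 0.02
time: 8.77
ee_pos: [0.623, -0.0228, 0.128]
tcp_rot: [[-0.969, 0.248, 0.001], [0.248, 0.969, -0.0], [-0.001, 0.0, -1.0]]
contact_force: [-3.7, 0.2, 10.3]
opening: 0.0199
```

The foot is on the tray floor. Releasing and rising.

```bash
python3 -m handwheel '[{"fingers":0,"x":0,"y":0,"z":-0.03,"wx":0,"wy":0,"wz":0},{"fingers":0,"x":0,"y":0,"z":0,"wx":0,"wy":0,"wz":0},{"fingers":0,"x":0,"y":0,"z":0,"wx":0,"wy":0,"wz":0},{"fingers":0,"x":0,"y":0,"z":0,"wx":0,"wy":0,"wz":0},{"fingers":0,"x":0,"y":0,"z":0,"wx":0,"wy":0,"wz":0},{"fingers":0,"x":0,"y":0,"z":-0.5,"wx":0,"wy":0,"wz":0},{"fingers":0,"x":0,"y":0,"z":-1,"wx":0,"wy":0,"wz":0},{"fingers":0,"x":0,"y":0,"z":-1,"wx":0,"wy":0,"wz":0},{"fingers":0,"x":0,"y":0,"z":-1,"wx":0,"wy":0,"wz":0},{"fingers":0,"x":0,"y":0,"z":-1,"wx":0,"wy":0,"wz":0}]'
python3 go.py 0.467 -0.122 0.165 2
python3 - <<'E'
from h import *
p,d=save("wrist","pics/f_w.png")
E
```

```text
time: 9.6
ee_pos: [0.6223, -0.0227, 0.2416]
tcp_rot: [[-0.969, 0.248, 0.0], [0.248, 0.969, -0.0], [-0.0, 0.0, -1.0]]
contact_force: [0.7, -0.9, -0.2]
opening: 0.0822
t 9.6 grasp [ 0.6223 -0.0227  0.1766] yang 75.62 open 0.0822 F [ 0.7 -0.9 -0.2] tilt [ 0.0004 -0.    ]
wz units 14.724
delta tool units (after turn) [-3.754 -6.348  0.465]
```

View pics/f_w.png

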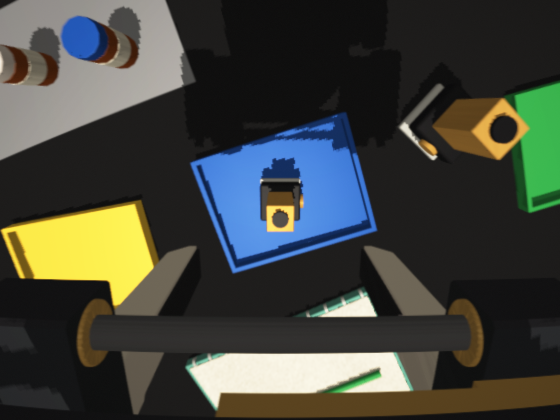

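The holder stands at the middle of the blue tray, at (280,220). Next is the blue vial, gripped with the jaws along world x, so first a turn of about 73°.

```bash
python3 -m handwheel '[{"fingers":0,"x":0,"y":0,"z":0,"wx":0,"wy":0,"wz":1},{"fingers":0,"x":0,"y":0,"z":0,"wx":0,"wy":0,"wz":1},{"fingers":0,"x":0,"y":0,"z":0,"wx":0,"wy":0,"wz":1},{"fingers":0,"x":0,"y":0,"z":0,"wx":0,"wy":0,"wz":1},{"fingers":0,"x":0,"y":0,"z":0,"wx":0,"wy":0,"wz":1},{"fingers":0,"x":0,"y":0,"z":0,"wx":0,"wy":0,"wz":1},{"fingers":0,"x":0,"y":0,"z":0,"wx":0,"wy":0,"wz":1},{"fingers":0,"x":0,"y":0,"z":0,"wx":0,"wy":0,"wz":1},{"fingers":0,"x":0,"y":0,"z":0,"wx":0,"wy":0,"wz":1},{"fingers":0,"x":0,"y":0,"z":0,"wx":0,"wy":0,"wz":1}]'
python3 -m handwheel '[{"fingers":0,"x":0,"y":0,"z":0,"wx":0,"wy":0,"wz":1},{"fingers":0,"x":0,"y":0,"z":0,"wx":0,"wy":0,"wz":1},{"fingers":0,"x":0,"y":0,"z":0,"wx":0,"wy":0,"wz":1},{"fingers":0,"x":0,"y":0,"z":0,"wx":0,"wy":0,"wz":1},{"fingers":0,"x":0,"y":0,"z":0,"wx":0,"wy":0,"wz":1},{"fingers":0,"x":-0.5,"y":-0.9,"z":0,"wx":0,"wy":0,"wz":0},{"fingers":0,"x":-0.5,"y":-0.9,"z":0,"wx":0,"wy":0,"wz":0},{"fingers":0,"x":-0.5,"y":-0.9,"z":0,"wx":0,"wy":0,"wz":0},{"fingers":0,"x":-0.5,"y":-0.9,"z":0,"wx":0,"wy":0,"wz":0},{"fingers":0,"x":-0.5,"y":-0.9,"z":0,"wx":0,"wy":0,"wz":0}]'
python3 go.py 0.467 -0.122 0.165 
cat > cap.py <<'E'
from h import *
import sys
cm=camera_model("wrist");p,d=save("wrist",sys.argv[1])
for q in ["white_vial_mid","blue_vial_mid","stopper_mid"]:
    for r in regions_of("wrist",q)[:2]:
        m=r["region"]&(d>0); P=back(cm,np.argwhere(m),d[m]); 
        hi=np.percentile(P[:,2],98); T=P[P[:,2]>hi-0.006]; print(q,round(r["score"],2),np.round(r["pixel"]),m.sum(),"z",round(hi,3),np.round((T.min(0)+T.max(0))/2,4),np.round(np.ptp(T,axis=0),3))
E
python3 cap.py pics/g_w.png
```

```text
time: 10.48
ee_pos: [0.6225, -0.0227, 0.2403]
tcp_rot: [[-0.428, 0.904, 0.001], [0.904, 0.428, -0.0], [-0.0, 0.001, -1.0]]
contact_force: [0.1, -0.1, -0.6]
opening: 0.0931
time: 11.32
ee_pos: [0.5096, -0.0868, 0.2401]
tcp_rot: [[-0.011, 1.0, 0.001], [1.0, 0.011, -0.0], [-0.0, 0.001, -1.0]]
contact_force: [0.2, -0.4, -0.1]
opening: 0.0932
t 11.3167 grasp [ 0.5096 -0.0869  0.1751] yang 0.63 open 0.0932 F [ 0.2 -0.4 -0.1] tilt [ 0.0006 -0.0003]
delta tool units (after turn) [-1.387 -1.721  0.404]
white_vial_mid 0.76 [304. 229.] 784 z 0.054 [ 0.461  -0.1826  0.0529] [0.021 0.006 0.009]
white_vial_mid 0.24 [312. 392.] 4759 z 0.016 [ 0.616  -0.1753  0.1331] [0.177 0.242 0.247]
blue_vial_mid 0.67 [243. 228.] 1841 z 0.074 [ 0.468  -0.1193  0.0713] [0.027 0.027 0.007]
stopper_mid 0.58 [381. 233.] 1673 z 0.044 [ 0.4738 -0.1808  0.1528] [0.058 0.236 0.23 ]
```

View pics/g_w.png

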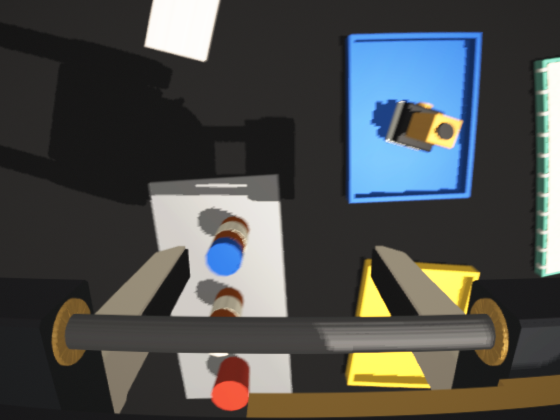

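The blue cap is at (225,256), and its measured position (0.468,-0.120) agrees with the top camera. Moving over it.

```bash
python3 -m handwheel '[{"fingers":0,"x":-0.6,"y":-0.8,"z":0,"wx":0,"wy":0,"wz":0},{"fingers":0,"x":-0.7,"y":-0.8,"z":0,"wx":0,"wy":0,"wz":0},{"fingers":0,"x":0,"y":0,"z":0.8,"wx":0,"wy":0,"wz":0},{"fingers":0,"x":0,"y":0,"z":0.8,"wx":0,"wy":0,"wz":0},{"fingers":0,"x":0,"y":0,"z":0.8,"wx":0,"wy":0,"wz":0},{"fingers":0,"x":0,"y":0,"z":0,"wx":0,"wy":0,"wz":0},{"fingers":0,"x":0,"y":0,"z":0,"wx":0,"wy":0,"wz":0}]'
python3 go.py 0.468 -0.1205 0.046; python3 cap.py pics/g_w2.png
```

```text
time: 12.1
ee_pos: [0.4709, -0.1188, 0.179]
tcp_rot: [[-0.011, 1.0, -0.002], [1.0, 0.011, 0.001], [0.001, -0.002, -1.0]]
contact_force: [0.3, -0.7, 1.0]
opening: 0.0931
t 12.1 grasp [ 0.4708 -0.1187  0.114 ] yang 0.66 open 0.0931 F [ 0.3 -0.7  1. ] tilt [-0.002   0.0009]
delta tool units (after turn) [-0.074 -0.107  2.721]
white_vial_mid 0.8 [354. 264.] 1841 z 0.194 [ 0.4662 -0.0901  0.1928] [0.009 0.008 0.005]
blue_vial_mid 0.58 [238. 274.] 2842 z 0.074 [ 0.4674 -0.1198  0.0713] [0.027 0.028 0.007]
stopper_mid 0.73 [381. 269.] 578 z 0.03 [ 0.4629 -0.1808  0.1144] [0.022 0.173 0.182]
```

View pics/g_w2.png

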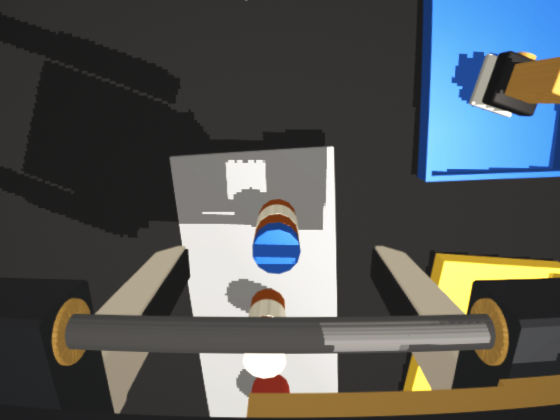

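The vial (cap at (276,247)) is centred between the fingers. Descending and closing.

```bash
python3 -m handwheel '[{"fingers":0,"x":-0.05,"y":-0.1,"z":0.7,"wx":0,"wy":0,"wz":0},{"fingers":0,"x":0,"y":0,"z":0.7,"wx":0,"wy":0,"wz":0},{"fingers":0,"x":0,"y":0,"z":0.7,"wx":0,"wy":0,"wz":0},{"fingers":0,"x":0,"y":0,"z":0.5,"wx":0,"wy":0,"wz":0},{"fingers":0,"x":0,"y":0,"z":0,"wx":0,"wy":0,"wz":0},{"fingers":0,"x":0,"y":0,"z":0,"wx":0,"wy":0,"wz":0}]' 
python3 go.py 0.4675 -0.120 0.046
python3 -m handwheel '[{"fingers":0.5,"x":0,"y":0,"z":0,"wx":0,"wy":0,"wz":0},{"fingers":0.5,"x":0,"y":0,"z":0,"wx":0,"wy":0,"wz":0},{"fingers":0.5,"x":0,"y":0,"z":0,"wx":0,"wy":0,"wz":0},{"fingers":0.5,"x":0,"y":0,"z":0,"wx":0,"wy":0,"wz":0},{"fingers":0.5,"x":0,"y":0,"z":0,"wx":0,"wy":0,"wz":0},{"fingers":0.5,"x":0,"y":0,"z":0,"wx":0,"wy":0,"wz":0},{"fingers":0.5,"x":0,"y":0,"z":0,"wx":0,"wy":0,"wz":0},{"fingers":0.5,"x":0,"y":0,"z":0,"wx":0,"wy":0,"wz":0}]' 12
python3 go.py 0.4675 -0.120 0.046
```

```text
time: 12.8
ee_pos: [0.4686, -0.1206, 0.115]
tcp_rot: [[-0.011, 1.0, -0.0], [1.0, 0.011, 0.0], [0.0, -0.0, -1.0]]
contact_force: [1.0, -0.5, 0.8]
opening: 0.093
t 12.8 grasp [ 0.4686 -0.1206  0.05  ] yang 0.63 open 0.093 F [ 1.  -0.5  0.8] tilt [-0.0002  0.0001]
delta tool units (after turn) [ 0.024 -0.044  0.159]
time: 13.47
ee_pos: [0.4684, -0.1206, 0.1145]
tcp_rot: [[-0.011, 1.0, -0.0], [1.0, 0.011, -0.0], [-0.0, -0.0, -1.0]]
contact_force: [-0.6, 0.0, 0.8]
opening: 0.0476
t 13.4667 grasp [ 0.4684 -0.1206  0.0495] yang 0.62 open 0.0476 F [-0.6  0.   0.8] tilt [-0. -0.]
delta tool units (after turn) [ 0.025 -0.036  0.14 ]
```

```bash
python3 -m handwheel '[{"fingers":1,"x":0,"y":-0.02,"z":0.08,"wx":0,"wy":0,"wz":0},{"fingers":1,"x":0,"y":0,"z":0,"wx":0,"wy":0,"wz":0},{"fingers":1,"x":0,"y":0,"z":0,"wx":0,"wy":0,"wz":0},{"fingers":1,"x":0,"y":0,"z":0,"wx":0,"wy":0,"wz":0},{"fingers":1,"x":0,"y":0,"z":0,"wx":0,"wy":0,"wz":0},{"fingers":1,"x":0,"y":0,"z":0,"wx":0,"wy":0,"wz":0},{"fingers":1,"x":0,"y":0,"z":0,"wx":0,"wy":0,"wz":0},{"fingers":1,"x":0,"y":0,"z":0,"wx":0,"wy":0,"wz":0}]' 12
python3 go.py 0.4675 -0.120 0.046
```

```text
time: 14.13
ee_pos: [0.468, -0.1206, 0.1125]
tcp_rot: [[-0.011, 1.0, 0.0], [1.0, 0.011, 0.0], [0.0, 0.0, -1.0]]
contact_force: [-0.3, 0.7, -0.9]
opening: 0.0273
t 14.1333 grasp [ 0.468  -0.1206  0.0475] yang 0.62 open 0.0273 F [-0.3  0.7 -0.9] tilt [0. 0.]
delta tool units (after turn) [ 0.024 -0.018  0.059]
```

Gripped at 27 mm. Lifting.

```bash
python3 -m handwheel '[{"fingers":1,"x":0,"y":0,"z":-0.4,"wx":0,"wy":0,"wz":0},{"fingers":1,"x":0,"y":0,"z":-0.8,"wx":0,"wy":0,"wz":0},{"fingers":1,"x":0,"y":0,"z":-1,"wx":0,"wy":0,"wz":0},{"fingers":1,"x":0,"y":0,"z":-1,"wx":0,"wy":0,"wz":0},{"fingers":1,"x":0,"y":0,"z":-1,"wx":0,"wy":0,"wz":0},{"fingers":1,"x":0,"y":0,"z":-1,"wx":0,"wy":0,"wz":0},{"fingers":1,"x":0,"y":0,"z":-0.7,"wx":0,"wy":0,"wz":0},{"fingers":1,"x":0,"y":0,"z":0,"wx":0,"wy":0,"wz":0}]' 
python3 go.py 0.636 0.297 0.197
```

```text
time: 14.8
ee_pos: [0.4699, -0.1213, 0.2656]
tcp_rot: [[-0.011, 1.0, 0.008], [1.0, 0.011, -0.003], [-0.003, 0.008, -1.0]]
contact_force: [0.3, 0.1, -0.2]
opening: 0.0275
t 14.8 grasp [ 0.4704 -0.1215  0.2006] yang 0.62 open 0.0275 F [ 0.3  0.1 -0.2] tilt [ 0.0076 -0.0028]
delta tool units (after turn) [16.667  6.805  0.149]
```

```bash
python3 -m handwheel '[{"fingers":1,"x":0.5,"y":0.2,"z":0,"wx":0,"wy":0,"wz":0},{"fingers":1,"x":0.9,"y":0.4,"z":0,"wx":0,"wy":0,"wz":0},{"fingers":1,"x":0.9,"y":0.4,"z":0,"wx":0,"wy":0,"wz":0},{"fingers":1,"x":0.9,"y":0.4,"z":0,"wx":0,"wy":0,"wz":0},{"fingers":1,"x":0.9,"y":0.4,"z":0,"wx":0,"wy":0,"wz":0},{"fingers":1,"x":0.9,"y":0.4,"z":0,"wx":0,"wy":0,"wz":0},{"fingers":1,"x":0.9,"y":0.4,"z":0,"wx":0,"wy":0,"wz":0},{"fingers":1,"x":0.9,"y":0.4,"z":0,"wx":0,"wy":0,"wz":0},{"fingers":1,"x":0.9,"y":0.4,"z":0,"wx":0,"wy":0,"wz":0},{"fingers":1,"x":0.9,"y":0.4,"z":0,"wx":0,"wy":0,"wz":0}]' 
python3 -m handwheel '[{"fingers":1,"x":0.9,"y":0.4,"z":0,"wx":0,"wy":0,"wz":0},{"fingers":1,"x":0.9,"y":0.4,"z":0,"wx":0,"wy":0,"wz":0},{"fingers":1,"x":0.9,"y":0.4,"z":0,"wx":0,"wy":0,"wz":0},{"fingers":1,"x":0.9,"y":0.4,"z":0,"wx":0,"wy":0,"wz":0},{"fingers":1,"x":0.9,"y":0.4,"z":0,"wx":0,"wy":0,"wz":0},{"fingers":1,"x":0.9,"y":0.4,"z":0,"wx":0,"wy":0,"wz":0},{"fingers":1,"x":0.9,"y":0.4,"z":0,"wx":0,"wy":0,"wz":0},{"fingers":1,"x":0.9,"y":0.3,"z":0,"wx":0,"wy":0,"wz":0},{"fingers":1,"x":0.5,"y":0,"z":0,"wx":0,"wy":0,"wz":0},{"fingers":1,"x":0,"y":0,"z":0,"wx":0,"wy":0,"wz":0}]' 
python3 go.py 0.636 0.297 0.0475
```

```text
time: 15.63
ee_pos: [0.5605, 0.0966, 0.2592]
tcp_rot: [[-0.011, 1.0, -0.001], [1.0, 0.011, -0.0], [-0.0, -0.001, -1.0]]
contact_force: [-0.3, -0.9, -1.5]
opening: 0.0279
time: 16.47
ee_pos: [0.6352, 0.2911, 0.2587]
tcp_rot: [[-0.013, 1.0, -0.002], [1.0, 0.013, 0.0], [0.0, -0.002, -1.0]]
contact_force: [0.1, 0.1, 0.1]
opening: 0.0277
t 16.4667 grasp [0.6351 0.2911 0.1937] yang 0.77 open 0.0277 F [0.1 0.1 0.1] tilt [-0.0017  0.0002]
delta tool units (after turn) [0.233 0.049 5.849]
```

```bash
python3 -m handwheel '[{"fingers":1,"x":0.2,"y":0,"z":0.8,"wx":0,"wy":0,"wz":0},{"fingers":1,"x":0,"y":0,"z":0.8,"wx":0,"wy":0,"wz":0},{"fingers":1,"x":0,"y":0,"z":0.8,"wx":0,"wy":0,"wz":0},{"fingers":1,"x":0,"y":0,"z":0.8,"wx":0,"wy":0,"wz":0},{"fingers":1,"x":0,"y":0,"z":0.8,"wx":0,"wy":0,"wz":0},{"fingers":1,"x":0,"y":0,"z":0.6,"wx":0,"wy":0,"wz":0},{"fingers":1,"x":0,"y":0,"z":0.4,"wx":0,"wy":0,"wz":0},{"fingers":1,"x":0,"y":0,"z":0,"wx":0,"wy":0,"wz":0},{"fingers":1,"x":0,"y":0,"z":0,"wx":0,"wy":0,"wz":0}]' 
python3 go.py 0.636 0.297 0.0475
python3 - <<'E'
from h import *
save("wrist","pics/h_w.png")
E
```

```text
time: 17.22
ee_pos: [0.6358, 0.2932, 0.1349]
tcp_rot: [[-0.011, 1.0, -0.001], [1.0, 0.011, -0.0], [-0.0, -0.001, -1.0]]
contact_force: [-0.9, -0.5, 0.6]
opening: 0.0279
t 17.2167 grasp [0.6357 0.2932 0.0699] yang 0.6 open 0.0279 F [-0.9 -0.5  0.6] tilt [-0.0008 -0.0004]
delta tool units (after turn) [0.152 0.013 0.894]
```

View pics/h_w.png

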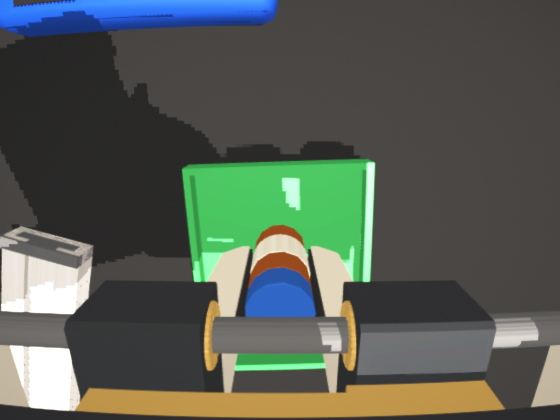

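The blue vial hangs upright over the half of the green tray away from the robot's centre line. Lowering.

```bash
python3 -m handwheel '[{"fingers":1,"x":0,"y":0,"z":0.4,"wx":0,"wy":0,"wz":0},{"fingers":1,"x":0,"y":0,"z":0.3,"wx":0,"wy":0,"wz":0},{"fingers":1,"x":0,"y":0,"z":0.15,"wx":0,"wy":0,"wz":0},{"fingers":1,"x":0,"y":0,"z":0,"wx":0,"wy":0,"wz":0},{"fingers":1,"x":0,"y":0,"z":0,"wx":0,"wy":0,"wz":0},{"fingers":1,"x":0,"y":0,"z":0,"wx":0,"wy":0,"wz":0}]' 
python3 -m handwheel '[{"fingers":1,"x":0,"y":0,"z":0.05,"wx":0,"wy":0,"wz":0},{"fingers":1,"x":0,"y":0,"z":0,"wx":0,"wy":0,"wz":0},{"fingers":1,"x":0,"y":0,"z":0,"wx":0,"wy":0,"wz":0}]' 
```

```text
time: 17.77
ee_pos: [0.636, 0.2938, 0.1138]
tcp_rot: [[-0.011, 1.0, -0.0], [1.0, 0.011, 0.0], [0.0, -0.0, -1.0]]
contact_force: [0.1, 0.6, -0.6]
opening: 0.0279
time: 18.02
ee_pos: [0.636, 0.2937, 0.1125]
tcp_rot: [[-0.011, 1.0, -0.0], [1.0, 0.011, -0.0], [-0.0, -0.0, -1.0]]
contact_force: [0.1, 0.9, -0.2]
opening: 0.0277
```

```bash
python3 -m handwheel '[{"fingers":1,"x":0,"y":0,"z":0.03,"wx":0,"wy":0,"wz":0},{"fingers":1,"x":0,"y":0,"z":0,"wx":0,"wy":0,"wz":0},{"fingers":1,"x":0,"y":0,"z":0,"wx":0,"wy":0,"wz":0}]' 
python3 -m handwheel '[{"fingers":1,"x":0,"y":0,"z":0.03,"wx":0,"wy":0,"wz":0},{"fingers":1,"x":0,"y":0,"z":0,"wx":0,"wy":0,"wz":0},{"fingers":1,"x":0,"y":0,"z":0,"wx":0,"wy":0,"wz":0}]' 
```

```text
time: 18.27
ee_pos: [0.6361, 0.2938, 0.1122]
tcp_rot: [[-0.011, 1.0, 0.0], [1.0, 0.011, 0.0], [0.0, 0.0, -1.0]]
contact_force: [-0.6, 0.6, 3.1]
opening: 0.0279
time: 18.52
ee_pos: [0.6362, 0.2938, 0.1121]
tcp_rot: [[-0.011, 1.0, 0.0], [1.0, 0.011, 0.0], [0.0, 0.0, -1.0]]
contact_force: [-2.8, -1.8, 8.1]
opening: 0.0279
```

Seated on the floor (8 N). Releasing and rising.

```bash
python3 -m handwheel '[{"fingers":1,"x":0,"y":0,"z":-0.04,"wx":0,"wy":0,"wz":0},{"fingers":0.4,"x":0,"y":0,"z":0,"wx":0,"wy":0,"wz":0},{"fingers":0,"x":0,"y":0,"z":0,"wx":0,"wy":0,"wz":0},{"fingers":0,"x":0,"y":0,"z":0,"wx":0,"wy":0,"wz":0},{"fingers":0,"x":0,"y":0,"z":0,"wx":0,"wy":0,"wz":0},{"fingers":0,"x":0,"y":0,"z":0,"wx":0,"wy":0,"wz":0},{"fingers":0,"x":0,"y":0,"z":-0.3,"wx":0,"wy":0,"wz":0},{"fingers":0,"x":0,"y":0,"z":-0.7,"wx":0,"wy":0,"wz":0},{"fingers":0,"x":0,"y":0,"z":-1,"wx":0,"wy":0,"wz":0},{"fingers":0,"x":0,"y":0,"z":-1,"wx":0,"wy":0,"wz":0}]' 
python3 -m handwheel '[{"fingers":0,"x":0,"y":0,"z":-1,"wx":0,"wy":0,"wz":0},{"fingers":0,"x":0,"y":0,"z":-1,"wx":0,"wy":0,"wz":0},{"fingers":0,"x":0,"y":0,"z":0,"wx":0,"wy":0,"wz":0}]' 
python3 cap.py pics/i_w.png
python3 go.py 0.460 -0.196 0.18
```

```text
time: 19.35
ee_pos: [0.6354, 0.2935, 0.1873]
tcp_rot: [[-0.011, 1.0, -0.002], [1.0, 0.011, -0.001], [-0.001, -0.002, -1.0]]
contact_force: [0.1, 0.5, 0.4]
opening: 0.0829
time: 19.6
ee_pos: [0.6384, 0.2947, 0.2452]
tcp_rot: [[-0.011, 1.0, 0.01], [1.0, 0.011, 0.004], [0.004, 0.01, -1.0]]
contact_force: [0.8, 0.6, 1.2]
opening: 0.0925
blue_vial_mid 0.87 [209. 271.] 1551 z 0.074 [0.6351 0.2948 0.0715] [0.027 0.027 0.007]
blue_vial_mid 0.5 [237. 281.] 15961 z 0.016 [0.6362 0.2691 0.0406] [0.115 0.145 0.062]
t 19.8 grasp [0.6354 0.2935 0.171 ] yang 0.62 open 0.0928 F [-0.2 -0.3 -0.8] tilt [-0.0013 -0.0005]
delta tool units (after turn) [-19.503  -7.229  -0.342]
```

View pics/i_w.png

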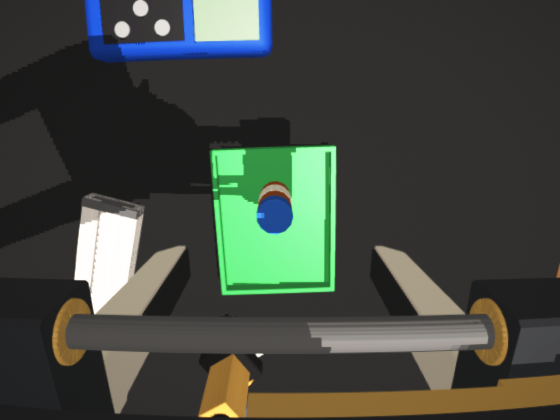

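The blue vial stands upright in the green tray, at (275,214), with room for the other below it. Now the white vial.

```bash
python3 -m handwheel '[{"fingers":0,"x":-0.98,"y":-0.35,"z":0,"wx":0,"wy":0,"wz":0},{"fingers":0,"x":-0.98,"y":-0.35,"z":0,"wx":0,"wy":0,"wz":0},{"fingers":0,"x":-0.98,"y":-0.35,"z":0,"wx":0,"wy":0,"wz":0},{"fingers":0,"x":-0.98,"y":-0.35,"z":0,"wx":0,"wy":0,"wz":0},{"fingers":0,"x":-0.98,"y":-0.35,"z":0,"wx":0,"wy":0,"wz":0},{"fingers":0,"x":-0.98,"y":-0.35,"z":0,"wx":0,"wy":0,"wz":0},{"fingers":0,"x":-0.98,"y":-0.35,"z":0,"wx":0,"wy":0,"wz":0},{"fingers":0,"x":-0.98,"y":-0.35,"z":0,"wx":0,"wy":0,"wz":0},{"fingers":0,"x":-0.98,"y":-0.35,"z":0,"wx":0,"wy":0,"wz":0},{"fingers":0,"x":-0.98,"y":-0.35,"z":0,"wx":0,"wy":0,"wz":0}]' 
python3 -m handwheel '[{"fingers":0,"x":-0.98,"y":-0.35,"z":0,"wx":0,"wy":0,"wz":0},{"fingers":0,"x":-0.98,"y":-0.35,"z":0,"wx":0,"wy":0,"wz":0},{"fingers":0,"x":-0.98,"y":-0.35,"z":0,"wx":0,"wy":0,"wz":0},{"fingers":0,"x":-0.98,"y":-0.35,"z":0,"wx":0,"wy":0,"wz":0},{"fingers":0,"x":-0.98,"y":-0.35,"z":0,"wx":0,"wy":0,"wz":0},{"fingers":0,"x":-0.98,"y":-0.35,"z":0,"wx":0,"wy":0,"wz":0},{"fingers":0,"x":-0.98,"y":-0.35,"z":0,"wx":0,"wy":0,"wz":0},{"fingers":0,"x":-0.9,"y":-0.4,"z":0,"wx":0,"wy":0,"wz":0},{"fingers":0,"x":0,"y":0,"z":0,"wx":0,"wy":0,"wz":0},{"fingers":0,"x":0,"y":0,"z":0,"wx":0,"wy":0,"wz":0}]' 
python3 cap.py pics/j_w.png
python3 go.py 0.460 -0.195 0.13
```

```text
time: 20.63
ee_pos: [0.5496, 0.0467, 0.235]
tcp_rot: [[-0.011, 1.0, -0.003], [1.0, 0.011, 0.0], [0.0, -0.003, -1.0]]
contact_force: [0.1, 0.8, 0.7]
opening: 0.0929
time: 21.47
ee_pos: [0.4809, -0.1476, 0.2355]
tcp_rot: [[-0.008, 1.0, -0.002], [1.0, 0.008, 0.001], [0.001, -0.002, -1.0]]
contact_force: [0.2, 1.1, 0.3]
opening: 0.0931
white_vial_mid 0.68 [264. 252.] 1850 z 0.074 [ 0.4609 -0.1935  0.0714] [0.027 0.027 0.007]
stopper_mid 0.93 [352. 263.] 484 z 0.251 [ 0.4755 -0.1189  0.2495] [0.007 0.008 0.006]
t 21.6667 grasp [ 0.482  -0.1459  0.1714] yang 0.68 open 0.0928 F [-0.4  0.4 -0.7] tilt [-0.0008  0.0007]
delta tool units (after turn) [-1.954 -0.903  1.656]
```

View pics/j_w.png

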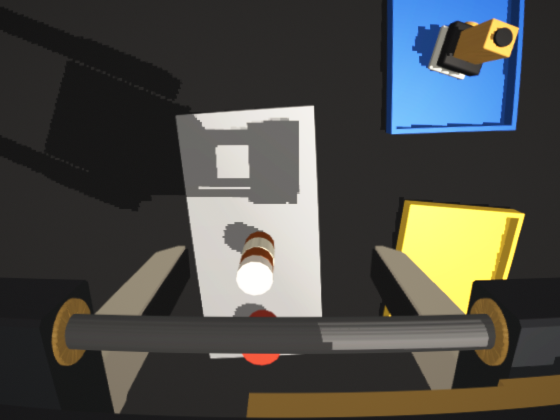

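The white cap at (255,279) measures (0.461,-0.194). Moving over it and down.

```bash
python3 -m handwheel '[{"fingers":0,"x":-0.95,"y":-0.45,"z":0,"wx":0,"wy":0,"wz":0},{"fingers":0,"x":-0.95,"y":-0.42,"z":0,"wx":0,"wy":0,"wz":0},{"fingers":0,"x":0,"y":0,"z":0.8,"wx":0,"wy":0,"wz":0},{"fingers":0,"x":0,"y":0,"z":0.8,"wx":0,"wy":0,"wz":0},{"fingers":0,"x":0,"y":0,"z":0.6,"wx":0,"wy":0,"wz":0},{"fingers":0,"x":0,"y":0,"z":0,"wx":0,"wy":0,"wz":0},{"fingers":0,"x":0,"y":0,"z":0,"wx":0,"wy":0,"wz":0}]' 
python3 cap.py pics/j_w2.png
python3 go.py 0.461 -0.194 0.0475
```

```text
time: 22.25
ee_pos: [0.4605, -0.1937, 0.1812]
tcp_rot: [[-0.012, 1.0, -0.002], [1.0, 0.012, 0.001], [0.001, -0.002, -1.0]]
contact_force: [0.5, -0.0, 0.7]
opening: 0.0928
white_vial_mid 0.65 [235. 280.] 2802 z 0.074 [ 0.4604 -0.1943  0.0714] [0.027 0.028 0.007]
stopper_mid 0.79 [310. 284.] 947 z 0.044 [ 0.4632 -0.2937  0.0429] [0.029 0.01  0.003]
stopper_mid 0.58 [ 36. 500.] 8521 z 0.016 [ 0.6125 -0.0651  0.0181] [0.086 0.049 0.017]
t 22.45 grasp [ 0.4618 -0.1948  0.1185] yang 0.66 open 0.0932 F [-0.2 -0.9  0.5] tilt [ 0.002  -0.0011]
delta tool units (after turn) [ 0.037 -0.037  2.838]
```

View pics/j_w2.png

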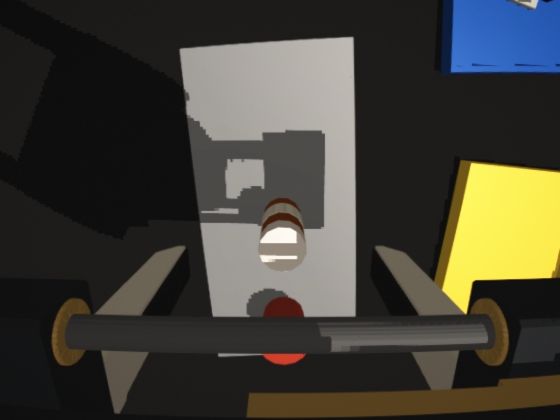

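The white vial, cap at (282,245), is centred between the fingers.

```bash
python3 -m handwheel '[{"fingers":0,"x":0,"y":-0.03,"z":0.7,"wx":0,"wy":0,"wz":0},{"fingers":0,"x":0,"y":0,"z":0.7,"wx":0,"wy":0,"wz":0},{"fingers":0,"x":0,"y":0,"z":0.7,"wx":0,"wy":0,"wz":0},{"fingers":0,"x":0,"y":0,"z":0.5,"wx":0,"wy":0,"wz":0},{"fingers":0,"x":0,"y":0,"z":0.15,"wx":0,"wy":0,"wz":0},{"fingers":0.3,"x":0,"y":0,"z":0,"wx":0,"wy":0,"wz":0},{"fingers":0.5,"x":0,"y":0,"z":0,"wx":0,"wy":0,"wz":0},{"fingers":0.5,"x":0,"y":0,"z":0,"wx":0,"wy":0,"wz":0},{"fingers":0.5,"x":0,"y":0,"z":0,"wx":0,"wy":0,"wz":0},{"fingers":0.5,"x":0,"y":0,"z":0,"wx":0,"wy":0,"wz":0}]' 12
python3 go.py 0.461 -0.194 0.0475
python3 -m handwheel '[{"fingers":1,"x":0,"y":0,"z":0,"wx":0,"wy":0,"wz":0},{"fingers":1,"x":0,"y":0,"z":0,"wx":0,"wy":0,"wz":0},{"fingers":1,"x":0,"y":0,"z":0,"wx":0,"wy":0,"wz":0},{"fingers":1,"x":0,"y":0,"z":0,"wx":0,"wy":0,"wz":0},{"fingers":1,"x":0,"y":0,"z":0,"wx":0,"wy":0,"wz":0},{"fingers":1,"x":0,"y":0,"z":0,"wx":0,"wy":0,"wz":0},{"fingers":1,"x":0,"y":0,"z":0,"wx":0,"wy":0,"wz":0},{"fingers":1,"x":0,"y":0,"z":0,"wx":0,"wy":0,"wz":0},{"fingers":1,"x":0,"y":0,"z":0,"wx":0,"wy":0,"wz":0},{"fingers":1,"x":0,"y":0,"z":0,"wx":0,"wy":0,"wz":0}]' 12
python3 go.py 0.461 -0.194 0.0475
```

```text
time: 23.28
ee_pos: [0.4606, -0.195, 0.1142]
tcp_rot: [[-0.011, 1.0, 0.002], [1.0, 0.011, -0.001], [-0.001, 0.001, -1.0]]
contact_force: [-0.3, 0.3, -0.2]
opening: 0.0644
t 23.2833 grasp [ 0.4607 -0.1951  0.0492] yang 0.62 open 0.0644 F [-0.3  0.3 -0.2] tilt [ 0.0015 -0.0008]
delta tool units (after turn) [0.044 0.013 0.07 ]
time: 24.12
ee_pos: [0.46, -0.1947, 0.1132]
tcp_rot: [[-0.011, 1.0, 0.0], [1.0, 0.011, 0.0], [0.0, 0.0, -1.0]]
contact_force: [0.9, -0.4, 0.5]
opening: 0.0278
t 24.1167 grasp [ 0.46   -0.1947  0.0482] yang 0.62 open 0.0278 F [ 0.9 -0.4  0.5] tilt [0. 0.]
delta tool units (after turn) [0.028 0.039 0.03 ]
```

Gripped. Lifting.

```bash
python3 -m handwheel '[{"fingers":1,"x":0,"y":0,"z":-0.4,"wx":0,"wy":0,"wz":0},{"fingers":1,"x":0,"y":0,"z":-0.8,"wx":0,"wy":0,"wz":0},{"fingers":1,"x":0,"y":0,"z":-1,"wx":0,"wy":0,"wz":0},{"fingers":1,"x":0,"y":0,"z":-1,"wx":0,"wy":0,"wz":0},{"fingers":1,"x":0,"y":0,"z":-1,"wx":0,"wy":0,"wz":0},{"fingers":1,"x":0,"y":0,"z":-1,"wx":0,"wy":0,"wz":0},{"fingers":1,"x":0,"y":0,"z":-0.8,"wx":0,"wy":0,"wz":0},{"fingers":1,"x":0,"y":0,"z":0,"wx":0,"wy":0,"wz":0},{"fingers":1,"x":0,"y":0,"z":0,"wx":0,"wy":0,"wz":0}]' 
python3 go.py 0.636 0.238 0.197
```

```text
time: 24.87
ee_pos: [0.4607, -0.1951, 0.2651]
tcp_rot: [[-0.011, 1.0, 0.003], [1.0, 0.011, -0.002], [-0.002, 0.003, -1.0]]
contact_force: [-1.0, -0.2, -1.5]
opening: 0.0277
t 24.8667 grasp [ 0.4609 -0.1952  0.2001] yang 0.62 open 0.0277 F [-1.  -0.2 -1.5] tilt [ 0.003  -0.0017]
delta tool units (after turn) [17.25   7.193  0.115]
```

```bash
python3 -m handwheel '[{"fingers":1,"x":0.5,"y":0.2,"z":0,"wx":0,"wy":0,"wz":0},{"fingers":1,"x":0.9,"y":0.4,"z":0,"wx":0,"wy":0,"wz":0},{"fingers":1,"x":0.9,"y":0.4,"z":0,"wx":0,"wy":0,"wz":0},{"fingers":1,"x":0.9,"y":0.4,"z":0,"wx":0,"wy":0,"wz":0},{"fingers":1,"x":0.9,"y":0.4,"z":0,"wx":0,"wy":0,"wz":0},{"fingers":1,"x":0.9,"y":0.4,"z":0,"wx":0,"wy":0,"wz":0},{"fingers":1,"x":0.9,"y":0.4,"z":0,"wx":0,"wy":0,"wz":0},{"fingers":1,"x":0.9,"y":0.4,"z":0,"wx":0,"wy":0,"wz":0},{"fingers":1,"x":0.9,"y":0.4,"z":0,"wx":0,"wy":0,"wz":0},{"fingers":1,"x":0.9,"y":0.4,"z":0,"wx":0,"wy":0,"wz":0}]' 
python3 -m handwheel '[{"fingers":1,"x":0.9,"y":0.4,"z":0,"wx":0,"wy":0,"wz":0},{"fingers":1,"x":0.9,"y":0.4,"z":0,"wx":0,"wy":0,"wz":0},{"fingers":1,"x":0.9,"y":0.4,"z":0,"wx":0,"wy":0,"wz":0},{"fingers":1,"x":0.9,"y":0.4,"z":0,"wx":0,"wy":0,"wz":0},{"fingers":1,"x":0.9,"y":0.4,"z":0,"wx":0,"wy":0,"wz":0},{"fingers":1,"x":0.9,"y":0.4,"z":0,"wx":0,"wy":0,"wz":0},{"fingers":1,"x":0.9,"y":0.4,"z":0,"wx":0,"wy":0,"wz":0},{"fingers":1,"x":0.9,"y":0.4,"z":0,"wx":0,"wy":0,"wz":0},{"fingers":1,"x":0.6,"y":0.2,"z":0,"wx":0,"wy":0,"wz":0},{"fingers":1,"x":0.6,"y":0.1,"z":0,"wx":0,"wy":0,"wz":0}]' 
python3 -m handwheel '[{"fingers":1,"x":0.2,"y":0,"z":0,"wx":0,"wy":0,"wz":0},{"fingers":1,"x":0,"y":0,"z":0,"wx":0,"wy":0,"wz":0},{"fingers":1,"x":0,"y":0,"z":0,"wx":0,"wy":0,"wz":0}]' 
python3 go.py 0.636 0.237 0.048
```

```text
time: 25.7
ee_pos: [0.5521, 0.0226, 0.2612]
tcp_rot: [[-0.011, 1.0, -0.003], [1.0, 0.011, 0.0], [0.0, -0.003, -1.0]]
contact_force: [-0.4, -1.2, -0.9]
opening: 0.0275
time: 26.53
ee_pos: [0.6374, 0.2332, 0.2607]
tcp_rot: [[-0.011, 1.0, -0.003], [1.0, 0.011, -0.001], [-0.001, -0.003, -1.0]]
contact_force: [-0.8, -0.1, -0.8]
opening: 0.028
time: 26.78
ee_pos: [0.6374, 0.2368, 0.2625]
tcp_rot: [[-0.011, 1.0, -0.001], [1.0, 0.011, -0.001], [-0.001, -0.001, -1.0]]
contact_force: [-0.8, 0.1, -1.2]
opening: 0.0276
t 26.7833 grasp [0.6373 0.2367 0.1975] yang 0.64 open 0.0276 F [-0.8  0.1 -1.2] tilt [-0.0012 -0.0008]
delta tool units (after turn) [ 0.015 -0.045  5.979]
```

```bash
python3 - <<'E'
from h import *
cm=camera_model("wrist");s=get_state();c=back(cm,[(210,280)],[0.0])[0]
print(c, c-(np.array(s["ee_pos"])+np.array(s["tcp_rot"])[:,2]*.065))
E
python3 -m handwheel '[{"fingers":1,"x":0,"y":0,"z":0.8,"wx":0,"wy":0,"wz":0},{"fingers":1,"x":0,"y":0,"z":0.8,"wx":0,"wy":0,"wz":0},{"fingers":1,"x":0,"y":0,"z":0.8,"wx":0,"wy":0,"wz":0},{"fingers":1,"x":0,"y":0,"z":0.8,"wx":0,"wy":0,"wz":0},{"fingers":1,"x":0,"y":0,"z":0.6,"wx":0,"wy":0,"wz":0},{"fingers":1,"x":0,"y":0,"z":0.6,"wx":0,"wy":0,"wz":0},{"fingers":1,"x":0,"y":0,"z":0.4,"wx":0,"wy":0,"wz":0},{"fingers":1,"x":0,"y":0,"z":0,"wx":0,"wy":0,"wz":0},{"fingers":1,"x":0,"y":0,"z":0,"wx":0,"wy":0,"wz":0}]' 
python3 go.py 0.636 0.237 0.048
python3 - <<'E'
from h import *
save("wrist","pics/k_w.png")
E
```

```text
[0.63568352 0.3137889  0.3432408 ] [-0.00161827  0.07703954  0.14576698]
time: 27.53
ee_pos: [0.6377, 0.237, 0.143]
tcp_rot: [[-0.011, 1.0, -0.001], [1.0, 0.011, -0.0], [-0.0, -0.001, -1.0]]
contact_force: [0.0, 0.6, -0.2]
opening: 0.0278
t 27.5333 grasp [0.6376 0.237  0.078 ] yang 0.61 open 0.0278 F [ 0.   0.6 -0.2] tilt [-0.0008 -0.0003]
delta tool units (after turn) [ 0.003 -0.064  1.199]
```

View pics/k_w.png

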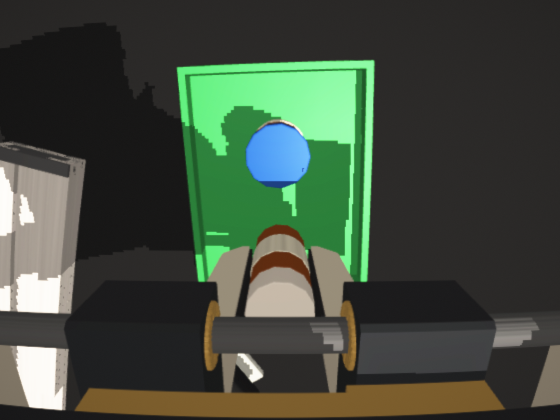

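The white vial is over the free half of the tray, with the blue one clear at (278,155). The camera is 146 mm above the grasp point, so nothing will clash. Lowering.

```bash
python3 -m handwheel '[{"fingers":1,"x":0,"y":0,"z":0.5,"wx":0,"wy":0,"wz":0},{"fingers":1,"x":0,"y":0,"z":0.4,"wx":0,"wy":0,"wz":0},{"fingers":1,"x":0,"y":0,"z":0.2,"wx":0,"wy":0,"wz":0},{"fingers":1,"x":0,"y":0,"z":0,"wx":0,"wy":0,"wz":0},{"fingers":1,"x":0,"y":0,"z":0,"wx":0,"wy":0,"wz":0},{"fingers":1,"x":0,"y":0,"z":0,"wx":0,"wy":0,"wz":0}]' 
python3 -m handwheel '[{"fingers":1,"x":0,"y":0,"z":0.06,"wx":0,"wy":0,"wz":0},{"fingers":1,"x":0,"y":0,"z":0,"wx":0,"wy":0,"wz":0},{"fingers":1,"x":0,"y":0,"z":0,"wx":0,"wy":0,"wz":0}]' 
```

```text
time: 28.08
ee_pos: [0.6379, 0.2373, 0.1158]
tcp_rot: [[-0.011, 1.0, -0.0], [1.0, 0.011, -0.0], [-0.0, -0.0, -1.0]]
contact_force: [-0.1, -0.2, 0.2]
opening: 0.0274
time: 28.33
ee_pos: [0.6379, 0.2373, 0.1144]
tcp_rot: [[-0.011, 1.0, 0.0], [1.0, 0.011, 0.0], [0.0, 0.0, -1.0]]
contact_force: [-0.0, -0.4, -0.9]
opening: 0.0277
```

```bash
python3 -m handwheel '[{"fingers":1,"x":0,"y":0,"z":0.04,"wx":0,"wy":0,"wz":0},{"fingers":1,"x":0,"y":0,"z":0,"wx":0,"wy":0,"wz":0},{"fingers":1,"x":0,"y":0,"z":0,"wx":0,"wy":0,"wz":0}]' 
python3 -m handwheel '[{"fingers":1,"x":0,"y":0,"z":0.04,"wx":0,"wy":0,"wz":0},{"fingers":1,"x":0,"y":0,"z":0,"wx":0,"wy":0,"wz":0},{"fingers":1,"x":0,"y":0,"z":0,"wx":0,"wy":0,"wz":0}]' 
```

```text
time: 28.58
ee_pos: [0.6378, 0.2372, 0.1132]
tcp_rot: [[-0.011, 1.0, -0.0], [1.0, 0.011, -0.0], [-0.0, -0.0, -1.0]]
contact_force: [0.7, 0.1, -0.6]
opening: 0.0278
time: 28.83
ee_pos: [0.638, 0.2373, 0.1131]
tcp_rot: [[-0.011, 1.0, 0.0], [1.0, 0.011, 0.0], [0.0, 0.0, -1.0]]
contact_force: [-2.4, -0.8, 4.6]
opening: 0.0278
```

Seated. Releasing and rising.

```bash
python3 -m handwheel '[{"fingers":1,"x":0,"y":0,"z":-0.03,"wx":0,"wy":0,"wz":0},{"fingers":0.4,"x":0,"y":0,"z":0,"wx":0,"wy":0,"wz":0},{"fingers":0,"x":0,"y":0,"z":0,"wx":0,"wy":0,"wz":0},{"fingers":0,"x":0,"y":0,"z":0,"wx":0,"wy":0,"wz":0},{"fingers":0,"x":0,"y":0,"z":0,"wx":0,"wy":0,"wz":0},{"fingers":0,"x":0,"y":0,"z":0,"wx":0,"wy":0,"wz":0},{"fingers":0,"x":0,"y":0,"z":-0.3,"wx":0,"wy":0,"wz":0},{"fingers":0,"x":0,"y":0,"z":-0.7,"wx":0,"wy":0,"wz":0},{"fingers":0,"x":0,"y":0,"z":-1,"wx":0,"wy":0,"wz":0},{"fingers":0,"x":0,"y":0,"z":-1,"wx":0,"wy":0,"wz":0}]' 
python3 -m handwheel '[{"fingers":0,"x":0,"y":0,"z":-1,"wx":0,"wy":0,"wz":0},{"fingers":0,"x":0,"y":0,"z":-1,"wx":0,"wy":0,"wz":0},{"fingers":0,"x":0,"y":0,"z":0,"wx":0,"wy":0,"wz":0}]' 
python3 cap.py pics/l_w.png
python3 go.py 0.463 -0.281 0.17
```

```text
time: 29.67
ee_pos: [0.6372, 0.2371, 0.1883]
tcp_rot: [[-0.011, 1.0, -0.002], [1.0, 0.011, -0.001], [-0.0, -0.002, -1.0]]
contact_force: [0.7, -0.1, 0.3]
opening: 0.0832
time: 29.92
ee_pos: [0.6404, 0.238, 0.246]
tcp_rot: [[-0.011, 1.0, 0.01], [1.0, 0.011, 0.003], [0.003, 0.01, -1.0]]
contact_force: [0.0, 0.2, 2.3]
opening: 0.0927
white_vial_mid 0.94 [208. 272.] 1494 z 0.074 [0.6367 0.238  0.0716] [0.026 0.027 0.007]
white_vial_mid 0.48 [161. 273.] 16575 z 0.016 [0.6355 0.2689 0.0414] [0.115 0.144 0.064]
blue_vial_mid 0.93 [136. 271.] 1241 z 0.074 [0.6353 0.2944 0.0722] [0.027 0.027 0.005]
t 30.1167 grasp [0.6373 0.2371 0.172 ] yang 0.62 open 0.0932 F [-0.2 -0.3 -0.4] tilt [-0.0014 -0.0004]
delta tool units (after turn) [-20.646  -7.194   0.098]
```

View pics/l_w.png

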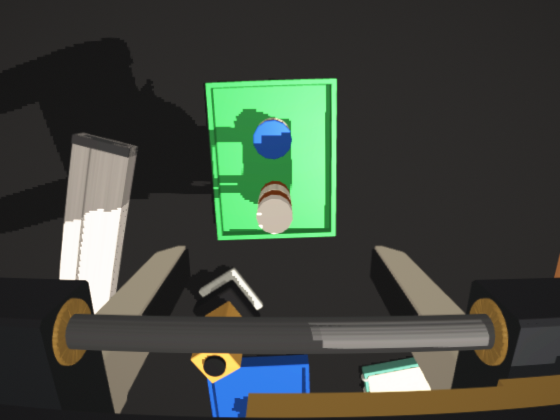

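Both vials stand in the green tray, at (272,138) and (274,213). Next, the stopper.

```bash
python3 -m handwheel '[{"fingers":0,"x":-1,"y":-0.35,"z":0,"wx":0,"wy":0,"wz":0},{"fingers":0,"x":-1,"y":-0.35,"z":0,"wx":0,"wy":0,"wz":0},{"fingers":0,"x":-1,"y":-0.35,"z":0,"wx":0,"wy":0,"wz":0},{"fingers":0,"x":-1,"y":-0.35,"z":0,"wx":0,"wy":0,"wz":0},{"fingers":0,"x":-1,"y":-0.35,"z":0,"wx":0,"wy":0,"wz":0},{"fingers":0,"x":-1,"y":-0.35,"z":0,"wx":0,"wy":0,"wz":0},{"fingers":0,"x":-1,"y":-0.35,"z":0,"wx":0,"wy":0,"wz":0},{"fingers":0,"x":-1,"y":-0.35,"z":0,"wx":0,"wy":0,"wz":0},{"fingers":0,"x":-1,"y":-0.35,"z":0,"wx":0,"wy":0,"wz":0},{"fingers":0,"x":-1,"y":-0.35,"z":0,"wx":0,"wy":0,"wz":0}]' 
python3 -m handwheel '[{"fingers":0,"x":-1,"y":-0.35,"z":0,"wx":0,"wy":0,"wz":0},{"fingers":0,"x":-1,"y":-0.35,"z":0,"wx":0,"wy":0,"wz":0},{"fingers":0,"x":-1,"y":-0.35,"z":0,"wx":0,"wy":0,"wz":0},{"fingers":0,"x":-1,"y":-0.35,"z":0,"wx":0,"wy":0,"wz":0},{"fingers":0,"x":-1,"y":-0.35,"z":0,"wx":0,"wy":0,"wz":0},{"fingers":0,"x":-1,"y":-0.35,"z":0,"wx":0,"wy":0,"wz":0},{"fingers":0,"x":-1,"y":-0.35,"z":0,"wx":0,"wy":0,"wz":0},{"fingers":0,"x":-1,"y":-0.35,"z":0,"wx":0,"wy":0,"wz":0},{"fingers":0,"x":-1,"y":-0.35,"z":0,"wx":0,"wy":0,"wz":0},{"fingers":0,"x":0,"y":0,"z":0,"wx":0,"wy":0,"wz":0}]' 
python3 -m handwheel '[{"fingers":0,"x":0,"y":0,"z":0,"wx":0,"wy":0,"wz":0}]'
python3 cap.py pics/m_w.png
python3 go.py 0.463 -0.281 0.1
```

```text
time: 30.95
ee_pos: [0.5515, -0.0147, 0.236]
tcp_rot: [[-0.011, 1.0, -0.003], [1.0, 0.011, 0.0], [0.0, -0.003, -1.0]]
contact_force: [-0.0, 0.3, -0.2]
opening: 0.0932
time: 31.78
ee_pos: [0.4745, -0.2427, 0.2362]
tcp_rot: [[-0.008, 1.0, -0.003], [1.0, 0.008, -0.0], [-0.0, -0.003, -1.0]]
contact_force: [0.2, -0.3, 0.4]
opening: 0.0931
time: 31.87
ee_pos: [0.4756, -0.2401, 0.2363]
tcp_rot: [[-0.008, 1.0, -0.002], [1.0, 0.008, 0.002], [0.002, -0.002, -1.0]]
contact_force: [0.2, -0.3, 0.4]
opening: 0.0929
stopper_mid 0.79 [247. 266.] 1749 z 0.044 [ 0.4624 -0.2797  0.0416] [0.035 0.037 0.007]
t 32.0667 grasp [ 0.4768 -0.2383  0.1724] yang 0.69 open 0.0929 F [-0.2  0.3  0. ] tilt [-0.0008  0.0009]
delta tool units (after turn) [-1.702 -0.57   2.893]
```

View pics/m_w.png

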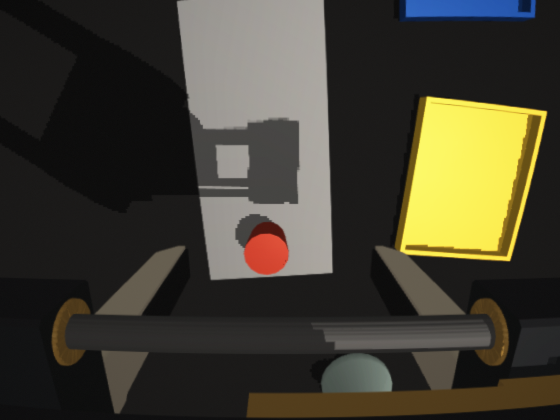

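The stopper's top, at (266,253), measures (0.4625,-0.280), and the flask is clear of the gripper.

```bash
python3 -m handwheel '[{"fingers":0,"x":-0.85,"y":-0.3,"z":0,"wx":0,"wy":0,"wz":0},{"fingers":0,"x":-0.82,"y":-0.27,"z":0,"wx":0,"wy":0,"wz":0},{"fingers":0,"x":0,"y":0,"z":0.8,"wx":0,"wy":0,"wz":0},{"fingers":0,"x":0,"y":0,"z":0.8,"wx":0,"wy":0,"wz":0},{"fingers":0,"x":0,"y":0,"z":0.8,"wx":0,"wy":0,"wz":0},{"fingers":0,"x":0,"y":0,"z":0.6,"wx":0,"wy":0,"wz":0},{"fingers":0,"x":0,"y":0,"z":0,"wx":0,"wy":0,"wz":0},{"fingers":0,"x":0,"y":0,"z":0,"wx":0,"wy":0,"wz":0}]' 
python3 cap.py pics/m_w2.png
python3 go.py 0.4625 -0.280 0.038
```

```text
time: 32.73
ee_pos: [0.4627, -0.2802, 0.1622]
tcp_rot: [[-0.012, 1.0, -0.002], [1.0, 0.012, 0.001], [0.002, -0.002, -1.0]]
contact_force: [0.4, -0.1, 0.9]
opening: 0.0931
white_vial_mid 0.26 [237. 283.] 3282 z 0.044 [ 0.4628 -0.2801  0.0415] [0.037 0.038 0.007]
stopper_mid 0.62 [234. 280.] 3316 z 0.044 [ 0.4628 -0.2801  0.0415] [0.037 0.038 0.007]
t 32.9333 grasp [ 0.464  -0.2818  0.0997] yang 0.65 open 0.0932 F [ 0.6  0.8 -0.6] tilt [ 0.0021 -0.0015]
delta tool units (after turn) [ 0.077 -0.065  2.467]
```

View pics/m_w2.png

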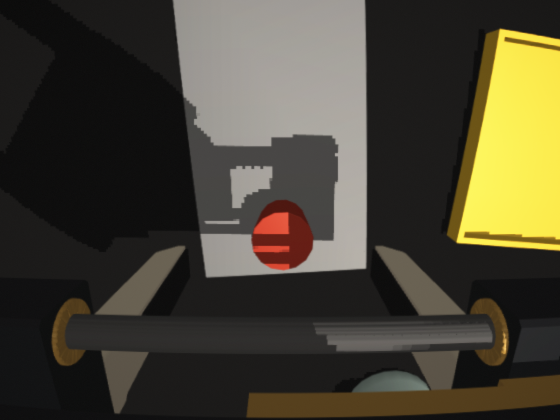

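The stopper, at (282,237), is centred between the fingers. Descending and gripping.

```bash
python3 -m handwheel '[{"fingers":0,"x":0.04,"y":-0.03,"z":0.7,"wx":0,"wy":0,"wz":0},{"fingers":0,"x":0,"y":0,"z":0.7,"wx":0,"wy":0,"wz":0},{"fingers":0,"x":0,"y":0,"z":0.6,"wx":0,"wy":0,"wz":0},{"fingers":0,"x":0,"y":0,"z":0.4,"wx":0,"wy":0,"wz":0},{"fingers":0,"x":0,"y":0,"z":0,"wx":0,"wy":0,"wz":0},{"fingers":0,"x":0,"y":0,"z":0,"wx":0,"wy":0,"wz":0}]' 
python3 go.py 0.4625 -0.280 0.038
python3 -m handwheel '[{"fingers":0.5,"x":0,"y":0,"z":0,"wx":0,"wy":0,"wz":0},{"fingers":1,"x":0,"y":0,"z":0,"wx":0,"wy":0,"wz":0},{"fingers":1,"x":0,"y":0,"z":0,"wx":0,"wy":0,"wz":0},{"fingers":1,"x":0,"y":0,"z":0,"wx":0,"wy":0,"wz":0},{"fingers":1,"x":0,"y":0,"z":0,"wx":0,"wy":0,"wz":0},{"fingers":1,"x":0,"y":0,"z":0,"wx":0,"wy":0,"wz":0},{"fingers":1,"x":0,"y":0,"z":0,"wx":0,"wy":0,"wz":0},{"fingers":1,"x":0,"y":0,"z":0,"wx":0,"wy":0,"wz":0},{"fingers":1,"x":0,"y":0,"z":0,"wx":0,"wy":0,"wz":0},{"fingers":1,"x":0,"y":0,"z":0,"wx":0,"wy":0,"wz":0}]' 15
python3 -m handwheel '[{"fingers":1,"x":0,"y":0,"z":0,"wx":0,"wy":0,"wz":0},{"fingers":1,"x":0,"y":0,"z":0,"wx":0,"wy":0,"wz":0},{"fingers":1,"x":0,"y":0,"z":0,"wx":0,"wy":0,"wz":0},{"fingers":1,"x":0,"y":0,"z":0,"wx":0,"wy":0,"wz":0}]' 15
python3 go.py 0.645 -0.225 0.15
```

```text
time: 33.43
ee_pos: [0.4623, -0.2805, 0.1033]
tcp_rot: [[-0.011, 1.0, -0.0], [1.0, 0.011, 0.0], [0.0, -0.0, -1.0]]
contact_force: [-0.1, 0.4, 0.2]
opening: 0.0929
t 33.4333 grasp [ 0.4622 -0.2804  0.0383] yang 0.62 open 0.0929 F [-0.1  0.4  0.2] tilt [-0.0002  0.0001]
delta tool units (after turn) [0.018 0.01  0.012]
time: 34.27
ee_pos: [0.4622, -0.2804, 0.103]
tcp_rot: [[-0.011, 1.0, 0.0], [1.0, 0.011, -0.0], [-0.0, 0.0, -1.0]]
contact_force: [0.4, 0.0, 0.1]
opening: 0.0368
time: 34.6
ee_pos: [0.4622, -0.2804, 0.103]
tcp_rot: [[-0.011, 1.0, 0.0], [1.0, 0.011, -0.0], [-0.0, 0.0, -1.0]]
contact_force: [1.5, 0.1, -0.4]
opening: 0.0365
t 34.6 grasp [ 0.4622 -0.2804  0.038 ] yang 0.62 open 0.0365 F [ 1.5  0.1 -0.4] tilt [ 0. -0.]
delta tool units (after turn) [ 2.138  7.336 -4.48 ]
```

Gripped at 36.5 mm. Lifting and carrying to the yellow tray.

```bash
python3 -m handwheel '[{"fingers":1,"x":0,"y":0,"z":-0.4,"wx":0,"wy":0,"wz":0},{"fingers":1,"x":0,"y":0,"z":-0.8,"wx":0,"wy":0,"wz":0},{"fingers":1,"x":0,"y":0,"z":-1,"wx":0,"wy":0,"wz":0},{"fingers":1,"x":0,"y":0,"z":-0.8,"wx":0,"wy":0,"wz":0},{"fingers":1,"x":0,"y":0,"z":-0.3,"wx":0,"wy":0,"wz":0},{"fingers":1,"x":0.2,"y":0.6,"z":0,"wx":0,"wy":0,"wz":0},{"fingers":1,"x":0.2,"y":0.8,"z":0,"wx":0,"wy":0,"wz":0},{"fingers":1,"x":0.3,"y":0.9,"z":0,"wx":0,"wy":0,"wz":0},{"fingers":1,"x":0.3,"y":0.9,"z":0,"wx":0,"wy":0,"wz":0},{"fingers":1,"x":0.3,"y":0.9,"z":0,"wx":0,"wy":0,"wz":0}]' 
python3 -m handwheel '[{"fingers":1,"x":0.3,"y":0.9,"z":0,"wx":0,"wy":0,"wz":0},{"fingers":1,"x":0.3,"y":0.9,"z":0,"wx":0,"wy":0,"wz":0},{"fingers":1,"x":0.3,"y":0.9,"z":0,"wx":0,"wy":0,"wz":0},{"fingers":1,"x":0,"y":0.5,"z":0,"wx":0,"wy":0,"wz":0},{"fingers":1,"x":0,"y":0,"z":0,"wx":0,"wy":0,"wz":0},{"fingers":1,"x":0,"y":0,"z":0,"wx":0,"wy":0,"wz":0}]' 
python3 go.py 0.646 -0.226 0.038
python3 - <<'E'
from h import *
cm=camera_model("wrist");p,d=save("wrist","pics/n_w.png")
for r in regions_of("wrist","yellow_tray")[:2]:
    m=r["region"]&(d>0);P=back(cm,np.argwhere(m),d[m]);rect=cv2.minAreaRect((P[:,:2]*1000).astype(np.float32));print(r["score"],rect,P.min(0),P.max(0))
E
```

```text
time: 35.43
ee_pos: [0.5649, -0.2464, 0.1851]
tcp_rot: [[-0.01, 1.0, -0.001], [1.0, 0.01, 0.0], [0.0, -0.001, -1.0]]
contact_force: [-0.0, -0.6, -0.8]
opening: 0.0367
time: 35.93
ee_pos: [0.6439, -0.2232, 0.1846]
tcp_rot: [[-0.012, 1.0, -0.001], [1.0, 0.012, 0.0], [0.0, -0.001, -1.0]]
contact_force: [-0.3, -0.1, -0.2]
opening: 0.0362
t 35.9333 grasp [ 0.6438 -0.2232  0.1196] yang 0.66 open 0.0362 F [-0.3 -0.1 -0.2] tilt [-0.0014  0.0003]
delta tool units (after turn) [-0.115  0.091  3.265]
0.79 ((645.6295776367188, -223.644287109375), (139.431396484375, 117.95870971679688), 85.75067138671875) [ 0.58438854 -0.29579591 -0.00304434] [ 0.70848664 -0.15066128  0.11002329]
```

View pics/n_w.png

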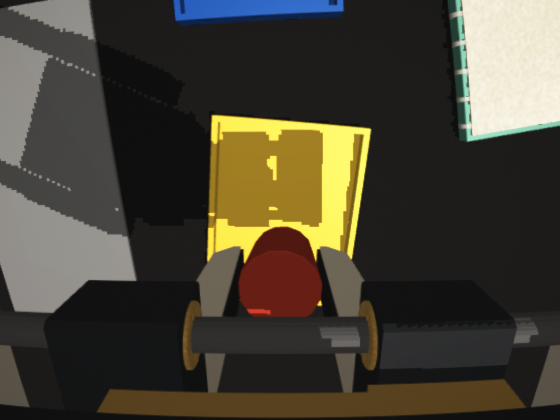

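The stopper is over the middle of the yellow tray (centre about (0.646,-0.224)). Lowering, and I'll open only part-way at first because the walls are close.

```bash
python3 -m handwheel '[{"fingers":1,"x":0,"y":0.05,"z":0.7,"wx":0,"wy":0,"wz":0},{"fingers":1,"x":0,"y":0,"z":0.8,"wx":0,"wy":0,"wz":0},{"fingers":1,"x":0,"y":0,"z":0.7,"wx":0,"wy":0,"wz":0},{"fingers":1,"x":0,"y":0,"z":0.5,"wx":0,"wy":0,"wz":0},{"fingers":1,"x":0,"y":0,"z":0.3,"wx":0,"wy":0,"wz":0},{"fingers":1,"x":0,"y":0,"z":0.1,"wx":0,"wy":0,"wz":0},{"fingers":1,"x":0,"y":0,"z":0,"wx":0,"wy":0,"wz":0},{"fingers":1,"x":0,"y":0,"z":0,"wx":0,"wy":0,"wz":0},{"fingers":1,"x":0,"y":0,"z":0,"wx":0,"wy":0,"wz":0}]' 
python3 -m handwheel '[{"fingers":1,"x":0,"y":0,"z":0.06,"wx":0,"wy":0,"wz":0},{"fingers":1,"x":0,"y":0,"z":0,"wx":0,"wy":0,"wz":0},{"fingers":1,"x":0,"y":0,"z":0,"wx":0,"wy":0,"wz":0}]' 
python3 go.py
```

```text
time: 36.78
ee_pos: [0.6461, -0.2238, 0.1095]
tcp_rot: [[-0.011, 1.0, 0.002], [1.0, 0.011, -0.001], [-0.001, 0.002, -1.0]]
contact_force: [0.5, 0.1, -0.1]
opening: 0.0363
time: 37.03
ee_pos: [0.6455, -0.2235, 0.1069]
tcp_rot: [[-0.011, 1.0, 0.0], [1.0, 0.011, -0.0], [-0.0, 0.0, -1.0]]
contact_force: [0.6, 0.1, -0.4]
opening: 0.0362
t 37.0333 grasp [ 0.6455 -0.2235  0.0419] yang 0.63 open 0.0362 F [ 0.6  0.1 -0.4] tilt [ 0.0004 -0.0002]
```

```bash
python3 -m handwheel '[{"fingers":1,"x":0,"y":0,"z":0.1,"wx":0,"wy":0,"wz":0},{"fingers":1,"x":0,"y":0,"z":0,"wx":0,"wy":0,"wz":0},{"fingers":1,"x":0,"y":0,"z":0,"wx":0,"wy":0,"wz":0}]' 
python3 -m handwheel '[{"fingers":1,"x":0,"y":0,"z":0.05,"wx":0,"wy":0,"wz":0},{"fingers":1,"x":0,"y":0,"z":0,"wx":0,"wy":0,"wz":0},{"fingers":1,"x":0,"y":0,"z":0,"wx":0,"wy":0,"wz":0}]' 
python3 go.py
```

```text
time: 37.28
ee_pos: [0.6451, -0.2233, 0.1036]
tcp_rot: [[-0.011, 1.0, -0.001], [1.0, 0.011, 0.0], [0.0, -0.001, -1.0]]
contact_force: [0.8, 0.0, -0.6]
opening: 0.0365
time: 37.53
ee_pos: [0.6454, -0.2236, 0.103]
tcp_rot: [[-0.011, 1.0, 0.0], [1.0, 0.011, -0.0], [-0.0, 0.0, -1.0]]
contact_force: [0.3, -0.6, 2.0]
opening: 0.0365
t 37.5333 grasp [ 0.6454 -0.2236  0.038 ] yang 0.62 open 0.0365 F [ 0.3 -0.6  2. ] tilt [ 0.0002 -0.0002]
```

Touching the floor at 0.038, the pick height. Releasing.

```bash
python3 -m handwheel '[{"fingers":0.42,"x":0,"y":0,"z":0,"wx":0,"wy":0,"wz":0},{"fingers":0.42,"x":0,"y":0,"z":0,"wx":0,"wy":0,"wz":0},{"fingers":0.42,"x":0,"y":0,"z":0,"wx":0,"wy":0,"wz":0},{"fingers":0.42,"x":0,"y":0,"z":0,"wx":0,"wy":0,"wz":0},{"fingers":0.42,"x":0,"y":0,"z":-0.3,"wx":0,"wy":0,"wz":0},{"fingers":0.42,"x":0,"y":0,"z":-0.6,"wx":0,"wy":0,"wz":0},{"fingers":0.3,"x":0,"y":0,"z":-0.9,"wx":0,"wy":0,"wz":0},{"fingers":0,"x":0,"y":0,"z":-1,"wx":0,"wy":0,"wz":0},{"fingers":0,"x":0,"y":0,"z":-1,"wx":0,"wy":0,"wz":0},{"fingers":0,"x":0,"y":0,"z":-1,"wx":0,"wy":0,"wz":0}]' 
python3 -m handwheel '[{"fingers":0,"x":0,"y":-1,"z":-0.5,"wx":0,"wy":0,"wz":0},{"fingers":0,"x":0,"y":-1,"z":-0.5,"wx":0,"wy":0,"wz":0},{"fingers":0,"x":0,"y":-1,"z":0,"wx":0,"wy":0,"wz":0},{"fingers":0,"x":0,"y":-1,"z":0,"wx":0,"wy":0,"wz":0},{"fingers":0,"x":0,"y":-1,"z":0,"wx":0,"wy":0,"wz":0},{"fingers":0,"x":0,"y":-1,"z":0,"wx":0,"wy":0,"wz":0},{"fingers":0,"x":0,"y":0,"z":0,"wx":0,"wy":0,"wz":0},{"fingers":0,"x":0,"y":0,"z":0,"wx":0,"wy":0,"wz":0},{"fingers":0,"x":0,"y":0,"z":0,"wx":0,"wy":0,"wz":0}]' 
python3 m.py
python3 - <<'E'
from h import *
save("wrist","pics/o_w.png");save("side","pics/o_s.png")
E
```

```text
time: 38.37
ee_pos: [0.6455, -0.2235, 0.2258]
tcp_rot: [[-0.011, 1.0, 0.001], [1.0, 0.011, -0.001], [-0.001, 0.001, -1.0]]
contact_force: [0.3, 0.5, -0.2]
opening: 0.0764
time: 39.12
ee_pos: [0.4961, -0.2254, 0.2494]
tcp_rot: [[-0.011, 1.0, 0.003], [1.0, 0.011, -0.001], [-0.001, 0.003, -1.0]]
contact_force: [-0.9, 0.4, 0.5]
opening: 0.0932
stopper_mid 0.58 [192. 425.] 361 zmax 0.117 top [ 0.56  -0.451] [ 0.56  -0.451] rect [ 558. -458.] [61. 79.] 53.9
stopper_mid 0.39 [159. 350.] 84 zmax 0.052 top [ 0.626 -0.215] [ 0.651 -0.22 ] rect [ 630. -207.] [26. 88.] 54.0
holder_post 0.83 [176. 245.] 290 zmax 0.11 top [0.593 0.125] [0.593 0.124] rect [599. 128.] [61. 53.] 35.9
holder_post 0.71 [263. 228.] 259 zmax 0.108 top [0.313 0.162] [0.315 0.163] rect [314. 164.] [49. 58.] 13.8
holder_post 0.6 [170. 291.] 133 zmax 0.083 top [ 0.622 -0.025] [ 0.623 -0.027] rect [620. -25.] [36. 33.] 86.4
track 0.96 [221. 233.] 1347 zmax 0.023 top [0.463 0.159] [0.462 0.195] rect [453. 159.] [261.  52.] 75.9
green_tray 0.73 [169. 199.] 1325 zmax 0.02 top [0.637 0.266] [0.636 0.271] rect [639. 266.] [118. 143.] 2.4
yellow_tray 0.65 [159. 341.] 800 zmax 0.018 top [ 0.649 -0.209] [ 0.66 -0.19] rect [ 647. -208.] [110. 112.] 85.9
blue_tray 0.95 [170. 287.] 1292 zmax 0.018 top [ 0.624 -0.02 ] [ 0.622 -0.01 ] rect [624. -20.] [112. 140.] 3.3
meter 0.8 [185. 142.] 1091 zmax 0.036 top [0.557 0.445] [0.556 0.445] rect [557. 451.] [152.  83.] 1.8
meter 0.67 [194. 426.] 378 zmax 0.12 top [ 0.513 -0.37 ] [ 0.559 -0.449] rect [ 509. -384.] [ 64. 246.] 35.0
flask 0.92 [193. 427.] 386 zmax 0.118 top [ 0.513 -0.371] [ 0.559 -0.449] rect [ 510. -395.] [ 62. 264.] 37.9
```

View pics/b_top.png

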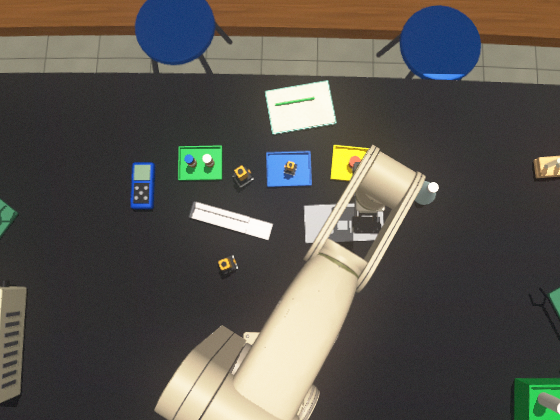

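View pics/o_s.png

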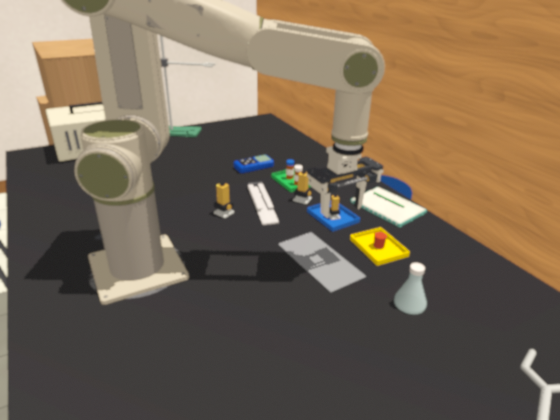

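View pics/o_w.png

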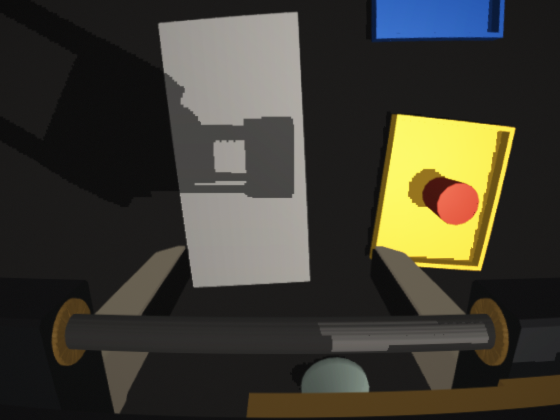

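All four pieces stand upright in their trays. In the top view the vials are at (189,160) and (208,159), and the holder is at (291,167). The stopper is at (455,203) in the wrist view. The meter and flask measure where they were at the start, and the robot is clear.

```bash
python3 -c "
from plant import *
print(hand_in())"
```

```text
the job is handed in; nothing more can be done
None
```

The job is done and handed in at about 40 s of the 115 s allowed. The hand-in reports no verdict, so what follows is from my own checks. I slid the small holder to the track's open end and lifted it off into the blue tray. I then set both vials down in the green tray and the stopper in the yellow tray, lowering each until it touched the floor before letting go.

| Piece | Tray | Position off tray centre |
|---|---|---|
| Blue vial | green | within 2 mm in x, about +27 mm in y |
| White vial | green | within 2 mm in x, about -29 mm in y |
| Holder | blue | within about 5 mm |
| Stopper | yellow | within about 3 mm, taken from where I released it |

- **Standing:** all four pieces look upright in the last pictures.
- **Bystanders:** the flask's measured position was unchanged to about 1 mm. The meter's raised part read the same, though its outline centre read a few mm different, which is measurement noise.
- **Disagreements:** in the last top view the arm hid part of the yellow tray, and the stopper's top-camera detections were unreliable (the best one was really the flask). I confirmed the stopper from the wrist and side pictures instead.
- **Refused moves:** my first two move commands were refused for missing keys, and the arm did not move.

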